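# Get the nut driver out from behind the jars

### The arm

A 6-joint arm with a two-finger parallel gripper is mounted at the origin on the work surface. World frame = base frame: x ahead of the robot, y to its left, z up, the work surface at z = 0. Lengths are in m, angles in rad, forces in N, time in s.
With the tool pointing down it reaches from about 0.35 to 0.775 m from the base axis. Payload 5.5 kg.
Tool frame: the origin (TCP) lies between the finger pads; the fingertips stand 19 mm ahead of it and the grasp point (between the pads) is the TCP; z points along the fingers, y is the line along which they close (so a half turn about z gives the same grasp; the last joint's range is limited). The gripper opens to 85 mm and grips with 20 to 120 N. Pads are 22 mm wide; open, the fingers measure 114 mm over their backs; the gripper's body (76 mm by 85 mm) begins 54 mm behind the grasp point. The pads swing forward as they close: fully open they stand 13 mm farther back than shut.
Start: joints at [1.066, 0.313, 0.046, 1.304, 0, 1.431], TCP at [0.205, 0.537, 0.224] pointing down, gripper open.
Joint ranges: [-2.76, 2.76], [-0.86, 1.69], [-1.03, 1.26], [-2.2, 2.34], [-1.47, 1.5], [-3.14, 3.14]. Speed limits (rad/s): [2.57, 2.57, 3.14, 3.14, 3.14, 3.14].

### API

Orientations are given as a unit quaternion [w, x, y, z].
In Python, from workcell import env gives the robot as it stands.
- The arm moves only by the tool carry_out, never from a script. Its argument "increments" is a list that holds one entry, the list of rows, each a list of 6 numbers: the shift along the tool's x, y, z each as a share of 50 cm, from -1 to 1, then the turn, a rotation vector about the tool's x, y, z each as a share of 2 pi rad, from -1 to 1. In form: [[[x, y, z, ax, ay, az], ...]]. A call has 1 to 5 rows; each row is the pose to reach, as a shift and turn from the pose commanded when the call began, along the tool's axes at that moment, turning the shorter way round; what a row does not reach only later rows make up. A row lasts 1/8 s, in which the tool goes at most 62.5 mm and 10.7 degrees, less where a joint would pass 70% of its speed; a pose out of reach is approached as far as the arm can. A call with a number of a shift or a turn outside -1 to 1 is refused whole. A call with a gripper value outside its range is refused whole. "jaw" is the closure, from 0 (fully open) to 1 (shut), set as the call begins (left out, the last holds). The fingers move at their own pace and stop on an object; "squeeze" is the grip in N (left out, the last holds). Time passes only in rows, so rows that repeat a pose let the fingers close. It gives the time, the measured TCP pose, the force, the opening and the grip force at its end, in the units of the state.
- env.get_state(): the state, without advancing time (a new reading comes with each control period).
- env.read_camera(name): name is "scene" or "top"; returns a dict with "frame" (384x512x3 uint8, blue, green, red), "z_map" (384x512 float32, m along the optical axis (not along the pixel's ray), 0 where there is no reading), "intrinsics" (3x3 intrinsics, pixels), "R" (3x3) and "t" (3): a world point X has camera coordinates R X + t. Camera axes: x right, y down, z forward; pixel columns grow to the right and rows downward; lengths in m; the calibration is good to about 2 mm. A picture is of the moment at which its call begins.
- env.hand_in(): hands the job in; it is judged then, once.
Trained networks look in the newest picture that a camera, given by its name, has taken for a name from the list of things; names that differ only in an ending like _2 or _b are one class to them, and where a whole thing is asked for, a point or a joint stands for the part that bears it (a point fixed in the world has none). Each returns a list of dicts, best first, with "score" (0 to 1); they miss things now and then, are a little off and sometimes report something else, mostly with a low value. They report only what shows in the picture. A call takes as long as a camera call. They do not tell look-alikes from the thing itself.
- env.find_in(camera, name): "position" ([x, y, z] in m, in world coordinates, good to about 4 mm: the middle of the surface that is visible of it).
The state is a dict: "clock": time; "joint_pos": joint angles; "qvel": joint speeds; "tau": joint torques, N m; "tcp_pos": TCP position; "orientation": TCP orientation; "wrist_force": force on the tool from outside, world axes, zero at the start; "ft_torque": the same for the moment, N m; "finger_gap": finger opening in m; "grip_force": force on a finger pad.
Only numpy, scipy, OpenCV 4.12 (cv2) and the standard library are available. Lean on these libraries where they do the work, as an engineer would, in place of code of your own. Each camera call takes 0.05 s, during which the arm holds its last target. There are 200 camera calls.

### The job

The nut driver lies behind the three amber jars: first stand all three jars out of the way on the red mat, then lay the nut driver level and centred in both saddles of its yellow cradle, and only then put the jars back, each centred on the coaster of its lid's colour. Set everything down gently without dropping it, keep the jars upright, and leave the flashlight alone.

Things in the scene. Friction and masses are not known exactly. Their poses are not given: they have to be found in the camera images.
- jar_white: amber glass jar, round, 54 mm across and 76 mm tall with its closed white clip-on lid (lid 55 mm across, the top 14 mm; two thin wire clips stand out 2 mm but yield to the fingers). About 0.2 kg. Starts upright on the white coaster. Origin at the centre of its underside, z up.
- jar_blue: amber glass jar, round, 54 mm across and 76 mm tall with its closed blue clip-on lid (lid 55 mm across, the top 14 mm; two thin wire clips stand out 2 mm but yield to the fingers). About 0.2 kg. Starts upright on the blue coaster. Origin at the centre of its underside, z up.
- jar_green: amber glass jar, round, 54 mm across and 76 mm tall with its closed green clip-on lid (lid 55 mm across, the top 14 mm; two thin wire clips stand out 2 mm but yield to the fingers). About 0.2 kg. Starts upright on the green coaster. Origin at the centre of its underside, z up.
- coaster_white: white round coaster, 76 mm across, 3 mm thick, fixed on the maple board (310 x 210 mm, 18 mm thick, fixed on the table), its top 21 mm above the table; home of the jar with the white lid. The three stand in a row, 100 mm from centre to centre, in varying order. Origin at the centre of its underside.
- coaster_blue: blue round coaster, 76 mm across, 3 mm thick, fixed on the maple board (310 x 210 mm, 18 mm thick, fixed on the table), its top 21 mm above the table; home of the jar with the blue lid. The three stand in a row, 100 mm from centre to centre, in varying order. Origin at the centre of its underside.
- coaster_green: green round coaster, 76 mm across, 3 mm thick, fixed on the maple board (310 x 210 mm, 18 mm thick, fixed on the table), its top 21 mm above the table; home of the jar with the green lid. The three stand in a row, 100 mm from centre to centre, in varying order. Origin at the centre of its underside.
- nut_driver: stainless steel nut driver lying on the maple board about 95 mm behind (beyond) the jars, parallel to their row. 180 mm long: orange octagonal handle, 28 mm across flats, at x = -90 to 0; steel shaft 14 mm across; steel socket 28 mm across at x = 45 to 90. About 0.2 kg, centre of mass near half length. Origin on its axis at half length, 14 mm above what it lies on; x towards the socket.
- mat: red silicone mat folded flat, 310 mm along its x, 110 mm along its y, 6 mm thick, firm and fixed on the table, the side area for the jars. It lies left or right of the board, whichever side the cradle does not. Origin at the centre of its underside.
- cradle: cradle for the nut driver, fixed on the table: black base 200 x 80 x 6 mm (x, y, z) with two yellow U-shaped saddles at x = -68 and +68 mm, each 20 mm long. Saddle floors are 25 mm above the table, 52 mm wide between 6 mm cheeks that rise to 41 mm. The driver lies along x in both, either way round, middle over middle. Origin at the centre of its underside.
- flashlight: aluminium flashlight lying on the table beyond the board, 150 mm long, 34 mm across; a bystander to be left alone. Origin on its underside at half length, x along it towards the lens.
There are look-alikes about, which are no part of the job. What is meant by the nut_driver is not black, green or turquoise, and is the larger of those in its own colour.

How it is judged:
On the way, in this order (a step that is already met when the one before it is completed fails the run):
1. all three jars stand upright on the red mat together (x of jar_white in the frame of mat between -0.14 and 0.14 m and y of jar_white in the frame of mat between -0.04 and 0.04 m and z of jar_white in the frame of mat between 0 and 0.011 m and angle between each of jar_white, jar_blue, jar_green's own z axis and vertical below 0.1 rad and x of jar_blue in the frame of mat between -0.14 and 0.14 m and y of jar_blue in the frame of mat between -0.04 and 0.04 m and z of jar_blue in the frame of mat between 0 and 0.011 m and x of jar_green in the frame of mat between -0.14 and 0.14 m and y of jar_green in the frame of mat between -0.04 and 0.04 m and z of jar_green in the frame of mat between 0 and 0.011 m), for 0.2 s.
2. the nut driver lies released in both saddles of the cradle while all three jars are still on the mat (all of step 1 and x of nut_driver in the frame of cradle between -0.015 and 0.015 m and y of nut_driver in the frame of cradle between -0.013 and 0.013 m and z of nut_driver in the frame of cradle between 0.033 and 0.045 m and angle between the x axis of nut_driver and the x axis of cradle, either way round below 0.17 rad and contact force between the fingers and nut_driver below 0.05 N), for 0.2 s.
At the end, for the whole second after the job is handed in: Each jar upright, at rest, within 12 mm of the centre of the coaster of its lid colour; nut driver at rest in both cradle saddles, its middle within 15 mm lengthwise and 13 mm sideways, along the channel within 0.17 rad either way round; flashlight within 20 mm of its start (horizontal distance between jar_white and coaster_white below 0.012 m and z of jar_white in the frame of coaster_white between -0.001 and 0.008 m and angle between each of jar_white, jar_blue, jar_green's own z axis and vertical below 0.1 rad and linear speed of each of jar_white, jar_blue, jar_green, nut_driver below 0.02 m/s and horizontal distance between jar_blue and coaster_blue below 0.012 m and z of jar_blue in the frame of coaster_blue between -0.001 and 0.008 m and horizontal distance between jar_green and coaster_green below 0.012 m and z of jar_green in the frame of coaster_green between -0.001 and 0.008 m and x of nut_driver in the frame of cradle between -0.015 and 0.015 m and y of nut_driver in the frame of cradle between -0.013 and 0.013 m and z of nut_driver in the frame of cradle between 0.033 and 0.045 m and angle between the x axis of nut_driver and the x axis of cradle, either way round below 0.17 rad and contact force between the fingers and nut_driver below 0.05 N and distance of flashlight from where it was at the start of the episode below 0.02 m); the robot touches nothing.
It fails at once if a jar is tipped over (angle between any of jar_white, jar_blue, jar_green's own z axis and vertical above 0.6 rad).
It fails at once if a jar or the nut driver is dropped or thrown (faster than 0.6 m/s with no finger on it) ((linear speed of jar_white above 0.6 m/s and contact force between the fingers and jar_white below 0.01 N) or (linear speed of jar_blue above 0.6 m/s and contact force between the fingers and jar_blue below 0.01 N) or (linear speed of jar_green above 0.6 m/s and contact force between the fingers and jar_green below 0.01 N) or (linear speed of nut_driver above 0.6 m/s and contact force between the fingers and nut_driver below 0.01 N)).
It fails at once if the flashlight is moved by more than 20 mm (distance of flashlight from where it was at the start of the episode above 0.02 m).
It also fails if it takes over 141 s, if anything falls off the work surface, if the arm or the gripper's body presses on something with over 40 N, if the wrist force passes 120 N, or if a joint passes its speed limit or range.

## Working session

There is one attempt and no reset: what is moved stays moved. The work goes in short steps, Python scripts to look and compute and a tool call to move; the robot and the scene stay as the last step left them, time stands still between calls to the robot, and variables do not carry over. Pictures are saved under pics/ and viewed, at most 14 in all, crops included, and the job is handed in when it is done.

Besides the shell and the picture viewer there is one more tool, called after ">>>" by a JSON object that holds its "api" and its "payload", one argument or row to a line. carry_out: Moves the arm, as the interface text tells. Its arguments: {"type":"object","properties":{"increments":{"type":"array","items":{"type":"array","items":{"type":"array","items":{"type":"number","minimum":-1,"maximum":1}}}},"jaw":{"type":"number"},"squeeze":{"type":"number"}},"required":["increments"]}

```bash
ls; mkdir -p pics; cat > h.py <<'E'
import numpy as np, cv2
from workcell import env
def cloud(c):
    K,R,t=map(np.array,(c["intrinsics"],c["R"],c["t"])); z=c["z_map"]
    v,u=np.indices(z.shape); P=np.stack([(u-K[0,2])/K[0,0]*z,(v-K[1,2])/K[1,1]*z,z],-1)
    W=(P-t.ravel())@R; W[z==0]=np.nan
    return W
E
python3 - <<'E'
from h import *
print(env.get_state())
for n in("scene","top"):
    c=env.read_camera(n); cv2.imwrite(f"pics/{n}0.png",c["frame"]); 
    print(n,c["R"],c["t"],c["intrinsics"])
    for k in "jar_white jar_blue jar_green coaster_white coaster_blue coaster_green nut_driver mat cradle flashlight".split():
        print(k,[(np.round(d["position"],3).tolist(),round(d["score"],2)) for d in env.find_in(n,k)[:4]])
E
```

```text
pics
{'clock': 0.0, 'joint_pos': array([1.06639381e+00, 3.14019010e-01, 4.49221854e-02, 1.30355604e+00,
       2.28224770e-05, 1.43120932e+00]), 'qvel': array([ 5.65775569e-04, -9.82033059e-05,  1.08610218e-04, -6.03047181e-04,
        4.75004535e-04, -2.55481192e-04]), 'tau': array([-1.17487096e-03, -4.80625105e+01,  2.98533475e+01,  1.93056866e-02,
       -2.20772808e-04,  2.29602057e-05]), 'tcp_pos': array([0.20488231, 0.53669009, 0.22297505]), 'orientation': array([-3.04584429e-04,  1.81397839e-01,  9.83409356e-01, -8.76950934e-04]), 'wrist_force': array([-0.07911708,  0.14539377,  0.03314732]), 'ft_torque': array([-0.0439585 , -0.00800567,  0.02633684]), 'grip_force': 0.0, 'finger_gap': 0.08549952878047355}
scene [[ 0.49413998  0.86933059 -0.00948719]
 [ 0.68922668 -0.39837101 -0.60520007]
 [-0.52989835  0.29251472 -0.79601688]] [-0.26797749 -0.3208391   1.51779156] [[394.0683835    0.         253.39499434]
 [  0.         394.0683835  198.14396389]
 [  0.           0.           1.        ]]
jar_white [([0.537, 0.014, 0.091], 0.67)]
jar_blue [([0.548, -0.083, 0.092], 0.96)]
jar_g
[... 526 characters left out ...]
0.00574265 -0.97946537]] [0.02550356 0.49238047 1.21446787] [[408.77011384   0.         253.3765553 ]
 [  0.         408.77011384 194.08001452]
 [  0.           0.           1.        ]]
jar_white [([0.508, 0.022, 0.1], 0.56)]
jar_blue [([0.526, -0.076, 0.092], 0.72)]
jar_green [([0.504, 0.123, 0.096], 0.88)]
coaster_white [([0.503, 0.026, 0.019], 0.46)]
coaster_blue []
coaster_green [([0.493, 0.106, 0.023], 0.49)]
nut_driver [([0.614, 0.014, 0.037], 0.98), ([0.722, -0.432, 0.02], 0.95), ([0.214, 0.305, 0.03], 0.69), ([0.346, -0.023, 0.018], 0.63)]
mat [([0.485, 0.282, 0.004], 0.74)]
cradle [([0.53, -0.28, 0.008], 0.89), ([0.614, 0.016, 0.038], 0.2)]
flashlight [([0.78, 0.001, 0.026], 0.77)]
```

View pics/top0.png

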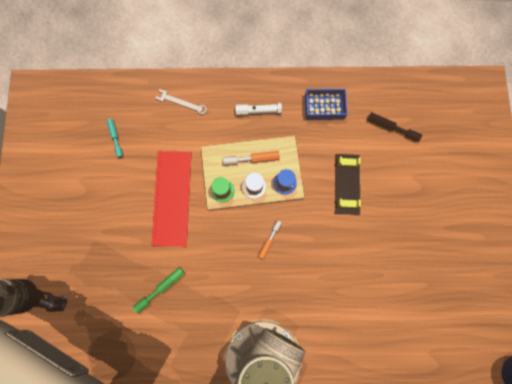

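View pics/scene0.png

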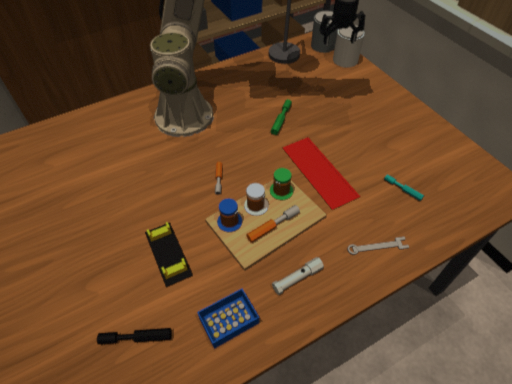

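The top view shows the jars at (221,188) green, (255,185) white and (286,181) blue. The driver is at (250,158) with its orange handle to the right, the mat at (172,198) and the cradle at (347,184). The small orange driver at (270,240) is a look-alike.

```bash
cat > m.py <<'E'
from h import *
def rect(W,m,zr):
    P=W[m]; P=P[np.isfinite(P[:,2])&(P[:,2]>zr[0])&(P[:,2]<zr[1])]
    if len(P)<8: return None
    (c,s,a)=cv2.minAreaRect(P[:,:2].astype(np.float32)*1000)
    return dict(n=len(P),c=np.round(c,1),s=np.round(s,1),a=round(a,1),z=np.round(np.percentile(P[:,2],[5,50,95])*1000,1),mean=np.round(P.mean(0)*1000,1))
def measure(n):
    c=env.read_camera(n); W=cloud(c); h=cv2.cvtColor(c["frame"],cv2.COLOR_BGR2HSV).astype(int); H,S,V=h[...,0],h[...,1],h[...,2]
    board=(W[...,0]>.4)&(W[...,0]<.72)&(abs(W[...,1])<.18)
    jr=(W[...,0]>.35)&(W[...,0]<.68)&(W[...,1]>-.4)&(W[...,1]<.42)
    out={}
    out["mat"]=rect(W,((H<6)|(H>174))&(S>170)&(W[...,1]>.15)&(W[...,0]>.3),(-.01,.02))
    y=(H>24)&(H<35)&(S>150)&(V>120)&(W[...,1]<-.2)
    n_,L=cv2.connectedComponents(y.astype(np.uint8))
    for i in range(1,n_):
        if (L==i).sum()>15: out[f"sad{i}"]=rect(W,L==i,(-.01,.06))
    out["base"]=rect(W,(V<70)&(W[...,1]<-.2)&(W[...,1]>-.36)&(W[...,0]>.38)&(W[...,0]<.68),(-.01,.02))
    out["green"]=rect(W,jr&(H>45)&(H<85)&(S>100),(.07,.12))
    out["blue"]=rect(W,jr&(H>100)&(H<125)&(S>100),(.07,.12))
    out["white"]=rect(W,jr&(S<60)&(V>120),(.087,.12))
    d=board&(W[...,0]>.57)
    out["handle"]=rect(W,d&(H<15)&(S>170),(.025,.06))
    out["drv"]=rect(W,d,(.027,.06))
    return out
if __name__=="__main__":
    for n in("scene","top"):
        print(n)
        for k,v in measure(n).items(): print(k,v and {a:(b.tolist() if hasattr(b,"tolist") else b) for a,b in v.items()})
E
python3 m.py
```

```text
scene
mat {'n': 2235, 'c': [493.2, 280.7], 's': [112.3, 316.3], 'a': 88.1, 'z': [1.4, 4.9, 8.5], 'mean': [505.6, 279.9, 5.0]}
sad1 {'n': 116, 'c': [453.8, -278.9], 's': [62.7, 50.7], 'a': 87.9, 'z': [20.9, 25.3, 42.1], 'mean': [466.4, -278.0, 26.9]}
sad2 {'n': 143, 'c': [596.4, -286.7], 's': [62.6, 32.7], 'a': 84.8, 'z': [20.7, 24.7, 41.4], 'mean': [602.3, -287.0, 26.5]}
base {'n': 1166, 'c': [536.4, -283.2], 's': [80.4, 199.9], 'a': 86.8, 'z': [2.2, 5.5, 9.0], 'mean': [546.1, -284.8, 5.6]}
green {'n': 205, 'c': [512.8, 118.4], 's': [49.1, 54.2], 'a': 58.6, 'z': [92.2, 95.7, 99.0], 'mean': [514.9, 117.3, 95.7]}
blue {'n': 233, 'c': [536.1, -81.1], 's': [49.2, 53.5], 'a': 62.6, 'z': [92.5, 96.2, 99.0], 'mean': [537.7, -81.4, 96.0]}
white {'n': 204, 'c': [543.5, -4.1], 's': [52.2, 110.2], 'a': 40.4, 'z': [93.3, 96.2, 99.3], 'mean': [525.6, 16.1, 96.3]}
handle {'n': 302, 'c': [621.7, -18.8], 's': [30.2, 90.3], 'a': 6.0, 'z': [29.5, 42.4, 47.4], 'mean': [626.1, -21.0, 41.1]}
drv {'n': 504, 'c': [617.2, 25.7], 's': [31.0, 179.7], 'a': 6.7, 'z': [30.0, 41.6, 46.9], 'mean': [621.7, 17.6, 40.3]}
top
mat {'n': 3196, 'c': [494.4, 282.2], 's': [109.7, 308.6], 'a': 88.3, 'z': [0.8, 5.0, 9.3], 'mean': [490.2, 282.2, 5.0]}
base None
green {'n': 249, 'c': [508.9, 119.3], 's': [52.2, 50.4], 'a': 32.7, 'z': [92.7, 96.1, 100.0], 'mean': [509.2, 118.9, 96.2]}
blue {'n': 227, 'c': [531.2, -78.7], 's': [49.3, 50.0], 'a': 25.7, 'z': [92.3, 96.2, 99.9], 'mean': [531.4, -78.9, 96.2]}
white {'n': 271, 'c': [527.4, -31.5], 's': [53.9, 149.9], 'a': 6.7, 'z': [91.0, 95.7, 99.8], 'mean': [521.2, 13.6, 95.6]}
handle {'n': 71, 'c': [610.0, -18.2], 's': [8.2, 83.4], 'a': 7.0, 'z': [37.9, 42.8, 47.4], 'mean': [609.7, -17.7, 42.9]}
drv {'n': 450, 'c': [613.3, 26.4], 's': [29.9, 179.8], 'a': 6.0, 'z': [32.2, 41.6, 47.4], 'mean': [611.5, 21.8, 41.0]}
```

```bash
cat > p.py <<'E'
import sys
from h import *
from scipy.spatial.transform import Rotation as Ro
# args: x,y,z,yaw_of_tool_y(deg) in mm ... prints rows in tool shares from the current pose
s=env.get_state(); q=s["orientation"]; R=Ro.from_quat([q[1],q[2],q[3],q[0]])
print("t",round(s["clock"],2),"tcp",np.round(s["tcp_pos"]*1000,1),"gap",round(s["finger_gap"]*1000,1),"F",np.round(s["wrist_force"],1),"grip",round(float(s["grip_force"]),1),"yaw",round(np.degrees(np.arctan2(*R.as_matrix()[[1,0],1])),2),"tilt",np.round(R.as_matrix()[:2,2],4))
for a in sys.argv[1:]:
    x,y,z,w=map(float,a.split(",")); w=np.radians(w)
    T=Ro.from_matrix(np.array([[-np.sin(w),np.cos(w),0],[np.cos(w),np.sin(w),0],[0,0,-1]]).T@np.eye(3)) if 0 else Ro.from_matrix(np.array([[-np.sin(w),np.cos(w),0],[np.cos(w),np.sin(w),0],[0,0,-1]]))
    d=R.inv().apply(np.array([x,y,z])/1000-s["tcp_pos"])/.5; r=(R.inv()*T).as_rotvec()/(2*np.pi)
    print(a,np.round(d,4).tolist(),np.round(r,4).tolist())
E
python3 - <<'E'
from m import *
c=env.read_camera("top"); W=cloud(c); h=cv2.cvtColor(c["frame"],cv2.COLOR_BGR2HSV)
print(h[161,347],h[203,348],h[184,347],W[161,347],W[184,347],c["z_map"][184,347])
S,V,H=h[...,1].astype(int),h[...,2].astype(int),h[...,0]
b=np.zeros(S.shape,bool); b[145:225,325:370]=1
print("yel top",rect(W,b&(H>20)&(H<40)&(S>150)&(V>120)&(W[...,2]>.015),(.015,.06)))
L=cv2.connectedComponents((b&(H>22)&(H<40)&(S>150)&(V>120)).astype(np.uint8))[1]
for i in range(1,L.max()+1): print(rect(W,L==i,(-.02,.07)))
print("base",rect(W,b&(V<70),(-.02,.03)))
E
python3 p.py 511,119,150,6.4 511,119,60,6.4
```

```text
[ 30 138 234] [ 30 136 234] [12 79 81] [ 0.60335305 -0.28232946  0.02398986] [ 0.53114496 -0.28177923  0.0081488 ] 1.3151466
yel top {'n': 48, 'c': array([ 532.8, -281.1]), 's': array([ 60.1, 156.2]), 'a': 87.1, 'z': array([18.7, 24.7, 39.3]), 'mean': array([ 545.6, -296.1,   26.2])}
{'n': 18, 'c': array([ 594.2, -306.9]), 's': array([16. , 29.8]), 'a': 34.8, 'z': array([16. , 24.6, 37.6]), 'mean': array([ 596. , -306.9,   25.3])}
None
None
None
{'n': 11, 'c': array([ 462.6, -303.7]), 's': array([ 4.9, 18.3]), 'a': 81.2, 'z': array([21.5, 25.7, 39. ]), 'mean': array([ 462.5, -303.5,   28.1])}
None
base None
t 1.25 tcp [205.2 537.2 223.9] gap 85.5 F [0.4 0.  0.2] grip 0.0 yaw 69.1 tilt [0.0001 0.0001]
511,119,150,6.4 [-0.8698, -0.5632, 0.1478] [0.0, -0.0, 0.1742]
511,119,60,6.4 [-0.8698, -0.5632, 0.3278] [0.0, -0.0, 0.1742]
```

>>> {"api": "carry_out", "payload": {
  "increments": [
    [[-0.87,-0.563,0.1,0,0,0.1742],[-0.87,-0.563,0.1,0,0,0.1742],[-0.87,-0.563,0.1,0,0,0.1742],[-0.87,-0.563,0.1,0,0,0.1742],[-0.87,-0.563,0.1,0,0,0.1742]]
  ],
  "jaw": 0,
  "squeeze": 35
}}

```text
clock: 1.88
tcp_pos: [0.3899, 0.2846, 0.194]
orientation: [0.0, 0.608, 0.794, 0.001]
wrist_force: [1.6, 0.9, -0.1]
finger_gap: 0.0856
grip_force: 0.0
```

```bash
python3 p.py 511,119,150,6.4
```

```text
t 1.88 tcp [389.9 284.6 194. ] gap 85.6 F [ 1.6  0.9 -0.1] grip 0.0 yaw 15.05 tilt [0.001  0.0006]
511,119,150,6.4 [-0.3827, 0.1479, 0.088] [0.0002, -0.0001, 0.024]
```

>>> {"api": "carry_out", "payload": {
  "increments": [
    [[-0.382,0.148,0.088,0,0,0.024],[-0.382,0.148,0.088,0,0,0.024],[-0.382,0.148,0.088,0,0,0.024],[-0.382,0.148,0.088,0,0,0.024],[-0.382,0.148,0.088,0,0,0.024]]
  ]
}}

```text
clock: 2.5
tcp_pos: [0.5112, 0.1206, 0.1494]
orientation: [-0.0, 0.665, 0.747, -0.0]
wrist_force: [-0.1, 0.3, -0.5]
finger_gap: 0.0855
grip_force: 0.0
```

```bash
python3 p.py 511,119,61,6.4; python3 - <<'E'
from h import *
for n in("scene","top"):
    env.read_camera(n); print([(np.round(d["position"],3).tolist(),round(d["score"],2)) for d in env.find_in(n,"jar_green")])
E
```

```text
t 2.5 tcp [511.2 120.6 149.4] gap 85.5 F [-0.1  0.3 -0.5] grip 0.0 yaw 6.59 tilt [-0.0011  0.0002]
511,119,61,6.4 [-0.0032, -0.0005, 0.1768] [-0.0002, -0.0001, 0.0005]
[([0.525, 0.114, 0.09], 0.64)]
[]
```

Fingers straddle the jar by 15 mm each side; descend.

>>> {"api": "carry_out", "payload": {
  "increments": [
    [[-0.003,0,0.06,0,0,0],[-0.003,0,0.12,0,0,0],[-0.003,0,0.165,0,0,0],[-0.003,0,0.178,0,0,0],[-0.003,0,0.178,0,0,0]]
  ]
}}

```text
clock: 3.32
tcp_pos: [0.5108, 0.121, 0.0613]
orientation: [-0.0, 0.664, 0.748, 0.0]
wrist_force: [-0.2, 0.2, 0.6]
finger_gap: 0.0855
grip_force: 0.0
```

>>> {"api": "carry_out", "payload": {
  "increments": [
    [[0,0,0,0,0,0],[0,0,0,0,0,0],[0,0,0,0,0,0],[0,0,0,0,0,0],[0,0,0,0,0,0]]
  ],
  "jaw": 1,
  "squeeze": 35
}}

```text
clock: 3.95
tcp_pos: [0.5118, 0.1202, 0.0622]
orientation: [0.001, 0.664, 0.747, 0.001]
wrist_force: [-2.0, 0.9, 6.0]
finger_gap: 0.0537
grip_force: 36.2
```

```bash
python3 p.py 511,119,90,6.4 599,278,90,6.4
```

```text
t 3.95 tcp [511.8 120.2  62.2] gap 53.7 F [-2.   0.9  6. ] grip 36.2 yaw 6.74 tilt [0.002  0.0005]
511,119,90,6.4 [-0.0023, -0.0017, -0.0556] [0.0003, -0.0, 0.0009]
599,278,90,6.4 [0.2929, 0.2104, -0.0551] [0.0003, -0.0, 0.0009]
```

>>> {"api": "carry_out", "payload": {
  "increments": [
    [[0,0,-0.03,0,0,0],[0,0,-0.07,0,0,0],[0.08,0.06,-0.08,0,0,0],[0.17,0.12,-0.08,0,0,0],[0.26,0.19,-0.08,0,0,0]]
  ]
}}

```text
clock: 4.58
tcp_pos: [0.5909, 0.2615, 0.102]
orientation: [0.0, 0.665, 0.747, 0.0]
wrist_force: [1.5, -0.6, -3.0]
finger_gap: 0.0537
grip_force: 37.7
```

```bash
python3 p.py 599,278,60,6.4 599,278,47.5,6.4
```

```text
t 4.58 tcp [590.9 261.5 102. ] gap 53.7 F [ 1.5 -0.6 -3. ] grip 37.7 yaw 6.7 tilt [0.0008 0.0001]
599,278,60,6.4 [0.0308, 0.0199, 0.084] [0.0001, 0.0, 0.0008]
599,278,47.5,6.4 [0.0308, 0.0199, 0.109] [0.0001, 0.0, 0.0008]
```

>>> {"api": "carry_out", "payload": {
  "increments": [
    [[0.031,0.02,0.04,0,0,0],[0.031,0.02,0.08,0,0,0],[0.031,0.02,0.1,0,0,0],[0.031,0.02,0.105,0,0,0],[0.031,0.02,0.105,0,0,0]]
  ]
}}

```text
clock: 5.2
tcp_pos: [0.5986, 0.2767, 0.0491]
orientation: [0.0, 0.665, 0.747, 0.0]
wrist_force: [-0.2, 0.0, -2.2]
finger_gap: 0.0534
grip_force: 37.9
```

```bash
python3 p.py 599,278,47,6.4
```

```text
t 5.2 tcp [598.6 276.7  49.1] gap 53.4 F [-0.2  0.  -2.2] grip 37.9 yaw 6.71 tilt [0.0007 0.0003]
599,278,47,6.4 [0.0026, 0.0012, 0.0043] [0.0001, -0.0, 0.0009]
```

>>> {"api": "carry_out", "payload": {
  "increments": [
    [[0,0,0.002,0,0,0],[0,0,0.004,0,0,0],[0,0,0.004,0,0,0]]
  ]
}}

```text
clock: 5.58
tcp_pos: [0.5987, 0.277, 0.0473]
orientation: [0.0, 0.664, 0.747, 0.001]
wrist_force: [-0.7, 0.7, 1.0]
finger_gap: 0.0537
grip_force: 38.1
```

>>> {"api": "carry_out", "payload": {
  "increments": [
    [[0,0,0,0,0,0],[0,0,0,0,0,0],[0,0,0,0,0,0],[0,0,-0.04,0,0,0],[0,0,-0.16,0,0,0]]
  ],
  "jaw": 0
}}

```text
clock: 6.2
tcp_pos: [0.5955, 0.276, 0.1231]
orientation: [-0.002, 0.664, 0.747, -0.004]
wrist_force: [0.2, 0.6, 0.3]
finger_gap: 0.0854
grip_force: 0.0
```

```bash
python3 p.py 522.5,19.5,140,6.4 522.5,19.5,61.5,6.4; python3 - <<'E'
from h import *
from m import measure
for n in("scene",): print(measure(n))
E
```

```text
t 6.2 tcp [595.5 276.  123.1] gap 85.4 F [0.2 0.6 0.3] grip 0.0 yaw 6.74 tilt [-0.008  -0.0025]
522.5,19.5,140,6.4 [-0.4925, -0.2054, -0.0313] [-0.0013, 0.0003, 0.0009]
522.5,19.5,61.5,6.4 [-0.4922, -0.2041, 0.1257] [-0.0013, 0.0003, 0.0009]
{'mat': {'n': 1900, 'c': array([492.2, 283.6]), 's': array([118.1, 318.8]), 'a': 88.3, 'z': array([1.4, 5. , 8.6]), 'mean': array([491.8, 277. ,   5. ])}, 'sad1': {'n': 120, 'c': array([ 453.2, -278.9]), 's': array([62.9, 49.3]), 'a': 88.3, 'z': array([ 8.6, 24.8, 41.3]), 'mean': array([ 466. , -278.1,   26.3])}, 'sad2': {'n': 142, 'c': array([ 596.2, -286.5]), 's': array([62.5, 32.7]), 'a': 84.3, 'z': array([21.3, 25.2, 42.2]), 'mean': array([ 602.4, -286.5,   26.6])}, 'base': {'n': 1141, 'c': array([ 536.7, -283.2]), 's': array([ 79.6, 200.4]), 'a': 86.7, 'z': array([2.5, 5.4, 8.9]), 'mean': array([ 546.2, -284.8,    5.5])}, 'green': {'n': 193, 'c': array([600.3, 275. ]), 's': array([49.7, 52.1]), 'a': 53.4, 'z': array([76.7, 80.9, 83.6]), 'mean': array([601.5, 273.7,  80.7])}, 'blue': {'n': 234, 'c': array([536.1, -81.2]), 's': array([49. , 54.3]), 'a': 62.3, 'z': array([92.2, 96.1, 99. ]), 'mean': array([537.7, -81.4,  96. ])}, 'white': {'n': 206, 'c': array([524.3,  16.5]), 's': array([52.5, 50.7]), 'a': 78.6, 'z': array([93.5, 96.1, 99.3]), 'mean': array([525.6,  16.5,  96.2])}, 'handle': {'n': 299, 'c': array([621.6, -19.3]), 's': array([30.3, 89.3]), 'a': 7.1, 'z': array([31.1, 42.1, 47.4]), 'mean': array([626. , -21.2,  41.1])}, 'drv': {'n': 500, 'c': array([616.9,  25.7]), 's': array([ 30.4, 180.3]), 'a': 6.3, 'z': array([30.6, 41.3, 47.1]), 'mean': array([621.7,  17.6,  40.3])}}
```

>>> {"api": "carry_out", "payload": {
  "increments": [
    [[-0.492,-0.205,-0.03,-0.0013,0,0.0009],[-0.492,-0.205,-0.03,-0.0013,0,0.0009],[-0.492,-0.205,-0.03,-0.0013,0,0.0009],[-0.492,-0.205,-0.03,-0.0013,0,0.0009],[-0.492,-0.205,-0.03,-0.0013,0,0.0009]]
  ]
}}

```text
clock: 6.88
tcp_pos: [0.5246, 0.0178, 0.1419]
orientation: [0.003, 0.668, 0.744, 0.003]
wrist_force: [0.5, -0.1, 1.3]
finger_gap: 0.0852
grip_force: 0.0
```

```bash
python3 p.py 522.5,19.5,140,6.4 522.5,19.5,61.5,6.4
```

```text
t 6.88 tcp [524.6  17.8 141.9] gap 85.2 F [ 0.5 -0.1  1.3] grip 0.0 yaw 6.19 tilt [0.0089 0.0005]
522.5,19.5,140,6.4 [0.0038, -0.0038, 0.0038] [0.0014, 0.0001, -0.0006]
522.5,19.5,61.5,6.4 [0.0038, -0.0052, 0.1608] [0.0014, 0.0001, -0.0006]
```

>>> {"api": "carry_out", "payload": {
  "increments": [
    [[0,0,0.05,0,0,0],[0,0,0.1,0,0,0],[0,0,0.145,0,0,0],[0,0,0.157,0,0,0],[0,0,0.157,0,0,0]]
  ]
}}

```text
clock: 7.5
tcp_pos: [0.5261, 0.0212, 0.0629]
orientation: [0.003, 0.666, 0.746, 0.003]
wrist_force: [-0.3, -0.4, 0.2]
finger_gap: 0.0856
grip_force: 0.0
```

>>> {"api": "carry_out", "payload": {
  "increments": [
    [[0,0,0,0,0,0],[0,0,0,0,0,0],[0,0,0,0,0,0],[0,0,0,0,0,0],[0,0,0,0,0,0]]
  ],
  "jaw": 1
}}

```text
clock: 8.12
tcp_pos: [0.5264, 0.0206, 0.064]
orientation: [0.003, 0.666, 0.746, 0.003]
wrist_force: [-2.4, 0.1, 5.8]
finger_gap: 0.0538
grip_force: 36.0
```

```bash
python3 p.py 494,281.5,90,6.4
```

```text
t 8.12 tcp [526.4  20.6  64. ] gap 53.8 F [-2.4  0.1  5.8] grip 36.0 yaw 6.42 tilt [0.0096 0.0008]
494,281.5,90,6.4 [0.5257, -0.0056, -0.0521] [0.0015, 0.0, 0.0]
```

>>> {"api": "carry_out", "payload": {
  "increments": [
    [[0,0,-0.03,0,0,0],[0.05,0,-0.06,0,0,0],[0.15,0,-0.06,0,0,0],[0.26,0,-0.06,0,0,0],[0.37,0,-0.06,0,0,0]]
  ]
}}

```text
clock: 8.75
tcp_pos: [0.5052, 0.206, 0.0939]
orientation: [0.003, 0.667, 0.745, 0.004]
wrist_force: [0.9, -0.7, -2.1]
finger_gap: 0.0536
grip_force: 37.4
```

>>> {"api": "carry_out", "payload": {
  "increments": [
    [[0.09,0,0,0,0,0],[0.146,-0.006,0.02,0,0,0],[0.156,-0.006,0.05,0,0,0],[0.156,-0.006,0.065,0,0,0],[0.156,-0.006,0.065,0,0,0]]
  ]
}}

```text
clock: 9.38
tcp_pos: [0.4932, 0.2804, 0.0596]
orientation: [0.002, 0.667, 0.745, 0.002]
wrist_force: [0.1, -0.1, -1.5]
finger_gap: 0.0541
grip_force: 37.4
```

```bash
python3 p.py 494,281.5,49,6.4
```

```text
t 9.38 tcp [493.2 280.4  59.6] gap 54.1 F [ 0.1 -0.1 -1.5] grip 37.4 yaw 6.34 tilt [ 0.0063 -0.    ]
494,281.5,49,6.4 [0.0019, 0.0018, 0.0211] [0.001, 0.0001, -0.0002]
```

>>> {"api": "carry_out", "payload": {
  "increments": [
    [[0,0,0.01,0,0,0],[0,0,0.017,0,0,0],[0,0,0.02,0,0,0],[0,0,0.0215,0,0,0],[0,0,0.0215,0,0,0]]
  ]
}}

```text
clock: 10.0
tcp_pos: [0.4937, 0.2818, 0.0497]
orientation: [0.003, 0.666, 0.746, 0.003]
wrist_force: [0.6, 0.9, -1.8]
finger_gap: 0.0538
grip_force: 37.4
```

>>> {"api": "carry_out", "payload": {
  "increments": [
    [[0,0,0.002,0,0,0],[0,0,0.003,0,0,0],[0,0,0.003,0,0,0]]
  ]
}}

```text
clock: 10.38
tcp_pos: [0.4938, 0.282, 0.0491]
orientation: [0.003, 0.666, 0.746, 0.004]
wrist_force: [-1.6, -0.1, 5.1]
finger_gap: 0.0537
grip_force: 38.1
```

>>> {"api": "carry_out", "payload": {
  "increments": [
    [[0,0,0,0,0,0],[0,0,0,0,0,0],[0,0,0,0,0,0],[0,0,-0.05,0,0,0],[0,0,-0.16,0.0015,0,0]]
  ],
  "jaw": 0
}}

```text
clock: 11.0
tcp_pos: [0.4908, 0.2808, 0.1263]
orientation: [-0.002, 0.666, 0.746, -0.003]
wrist_force: [1.2, 0.7, 0.3]
finger_gap: 0.0852
grip_force: 0.0
```

```bash
python3 p.py 534,-79.5,140,6.4 534,-79.5,61.5,6.4
```

```text
t 11.0 tcp [490.8 280.8 126.3] gap 85.2 F [1.2 0.7 0.3] grip 0.0 yaw 6.42 tilt [-0.0072 -0.0024]
534,-79.5,140,6.4 [-0.7257, 0.005, -0.0263] [-0.0012, 0.0002, 0.0]
534,-79.5,61.5,6.4 [-0.7255, 0.0062, 0.1307] [-0.0012, 0.0002, 0.0]
```

>>> {"api": "carry_out", "payload": {
  "increments": [
    [[-0.727,0.001,-0.024,0,0,0],[-0.727,0.001,-0.024,0,0,0],[-0.727,0.001,-0.024,0,0,0],[-0.727,0.001,-0.024,0,0,0],[-0.727,0.001,-0.024,0,0,0]]
  ]
}}

```text
clock: 11.62
tcp_pos: [0.5286, -0.0307, 0.1386]
orientation: [-0.0, 0.666, 0.746, -0.0]
wrist_force: [2.2, -0.3, -0.2]
finger_gap: 0.0854
grip_force: 0.0
```

```bash
python3 p.py 534,-79.5,140,6.4 534,-79.5,61.5,6.4
```

```text
t 11.62 tcp [528.6 -30.7 138.6] gap 85.4 F [ 2.2 -0.3 -0.2] grip 0.0 yaw 6.43 tilt [-0.0004 -0.0001]
534,-79.5,140,6.4 [-0.0983, -0.0001, -0.0027] [-0.0001, 0.0, 0.0001]
534,-79.5,61.5,6.4 [-0.0983, -0.0001, 0.1543] [-0.0001, 0.0, 0.0001]
```

>>> {"api": "carry_out", "payload": {
  "increments": [
    [[-0.098,0,0,0,0,0],[-0.098,0,0.03,0,0,0],[-0.098,0,0.09,0,0,0],[-0.098,0,0.14,0,0,0],[-0.098,0,0.154,0,0,0]]
  ]
}}

```text
clock: 12.25
tcp_pos: [0.5319, -0.076, 0.0593]
orientation: [-0.002, 0.666, 0.746, -0.001]
wrist_force: [-0.2, 0.2, 0.3]
finger_gap: 0.0856
grip_force: 0.0
```

>>> {"api": "carry_out", "payload": {
  "increments": [
    [[0,0,0,0,0,0],[0,0,0,0,0,0],[0,0,0,0,0,0],[0,0,0,0,0,0],[0,0,0,0,0,0]]
  ],
  "jaw": 1
}}

```text
clock: 12.88
tcp_pos: [0.5344, -0.0774, 0.0625]
orientation: [0.0, 0.666, 0.746, 0.0]
wrist_force: [-2.5, 0.4, 5.7]
finger_gap: 0.0537
grip_force: 37.3
```

```bash
python3 p.py 389,284.5,92,6.4
```

```text
t 12.88 tcp [534.4 -77.4  62.5] gap 53.7 F [-2.5  0.4  5.7] grip 37.3 yaw 6.42 tilt [ 0.0006 -0.0003]
389,284.5,92,6.4 [0.7518, -0.208, -0.0593] [0.0001, 0.0001, 0.0001]
```

>>> {"api": "carry_out", "payload": {
  "increments": [
    [[0,0,-0.03,0,0,0],[0.04,-0.011,-0.06,0,0,0],[0.13,-0.036,-0.06,0,0,0],[0.23,-0.064,-0.06,0,0,0],[0.34,-0.094,-0.06,0,0,0]]
  ]
}}

```text
clock: 13.5
tcp_pos: [0.4672, 0.0882, 0.0924]
orientation: [-0.0, 0.667, 0.745, 0.0]
wrist_force: [0.9, 1.2, -1.7]
finger_gap: 0.0539
grip_force: 37.7
```

>>> {"api": "carry_out", "payload": {
  "increments": [
    [[0.11,-0.03,0,0,0,0],[0.22,-0.06,0,0,0,0],[0.33,-0.09,0,0,0,0],[0.4,-0.11,0.01,0,0,0],[0.412,-0.114,0.03,0,0,0]]
  ]
}}

```text
clock: 14.12
tcp_pos: [0.387, 0.2872, 0.0775]
orientation: [-0.0, 0.665, 0.747, 0.0]
wrist_force: [0.2, 0.1, -2.5]
finger_gap: 0.0542
grip_force: 37.6
```

```bash
python3 p.py 389,284.5,48.5,6.4
```

```text
t 14.12 tcp [387.  287.2  77.5] gap 54.2 F [ 0.2  0.1 -2.5] grip 37.6 yaw 6.68 tilt [-0.0001  0.0012]
389,284.5,48.5,6.4 [-0.006, 0.0034, 0.0579] [0.0, -0.0002, 0.0008]
```

>>> {"api": "carry_out", "payload": {
  "increments": [
    [[-0.004,0.003,0.02,0,0,0],[-0.004,0.003,0.04,0,0,0],[-0.004,0.003,0.05,0,0,0],[-0.004,0.003,0.055,0,0,0],[-0.004,0.003,0.055,0,0,0]]
  ]
}}

```text
clock: 14.75
tcp_pos: [0.3903, 0.2825, 0.049]
orientation: [-0.0, 0.667, 0.745, -0.001]
wrist_force: [0.1, 0.5, -1.7]
finger_gap: 0.0537
grip_force: 37.6
```

>>> {"api": "carry_out", "payload": {
  "increments": [
    [[0,0,0.002,0,0,0],[0,0,0.0035,0,0,0],[0,0,0.0035,0,0,0]]
  ]
}}

```text
clock: 15.12
tcp_pos: [0.3903, 0.283, 0.0476]
orientation: [-0.0, 0.666, 0.746, -0.0]
wrist_force: [0.3, -0.2, -0.7]
finger_gap: 0.0539
grip_force: 37.9
```

>>> {"api": "carry_out", "payload": {
  "increments": [
    [[0,0,0.001,0,0,0],[0,0,0.001,0,0,0]]
  ]
}}

```text
clock: 15.38
tcp_pos: [0.3903, 0.2831, 0.0475]
orientation: [-0.0, 0.666, 0.746, 0.0]
wrist_force: [-1.4, -1.1, 4.9]
finger_gap: 0.0535
grip_force: 38.4
```

>>> {"api": "carry_out", "payload": {
  "increments": [
    [[0,0,0,0,0,0],[0,0,0,0,0,0],[0,0,0,0,0,0],[0,0,-0.05,0,0,0],[0,0,-0.16,0,0,0]]
  ],
  "jaw": 0
}}

```text
clock: 16.0
tcp_pos: [0.3883, 0.2818, 0.1254]
orientation: [-0.002, 0.666, 0.746, -0.003]
wrist_force: [1.0, 0.6, -0.3]
finger_gap: 0.0851
grip_force: 0.0
```

```bash
python3 - <<'E'
from m import *
for n in("scene","top"):
    c=env.read_camera(n); cv2.imwrite(f"pics/{n}1.png",c["frame"])
    o=measure(n)
    for k in("green","blue","white","handle","drv"): print(n,k,o[k])
    W=cloud(c); h=cv2.cvtColor(c["frame"],cv2.COLOR_BGR2HSV).astype(int); H,S,V=h[...,0],h[...,1],h[...,2]
    b=(W[...,0]>.44)&(W[...,0]<.585)&(abs(W[...,1]-.02)<.17)
    print("coast g",rect(W,b&(H>45)&(H<85)&(S>100),(.01,.03)),"\n b",rect(W,b&(H>100)&(H<125)&(S>100),(.01,.03)),"\n w",rect(W,b&(S<45)&(V>120)&(abs(W[...,1]-.02)<.06),(.01,.03)))
    b=(W[...,0]>.4)&(W[...,0]<.66)&(W[...,1]>-.35)&(W[...,1]<-.2)
    L=cv2.connectedComponents((b&(H>22)&(H<40)&(S>100)&(V>120)).astype(np.uint8))[1]
    for i in range(1,L.max()+1): print("sad",rect(W,L==i,(-.02,.07)))
    print("base",rect(W,b&((V<70)|(S<90)),(-.01,.02)))
E
python3 p.py 615,26,150,6.4
```

```text
scene green {'n': 198, 'c': array([601.3, 274.8]), 's': array([52.4, 53.2]), 'a': 83.8, 'z': array([77. , 81.1, 84. ]), 'mean': array([601.9, 273.4,  80.9])}
scene blue {'n': 153, 'c': array([392.4, 280.7]), 's': array([50.4, 56. ]), 'a': 28.9, 'z': array([75.8, 80.6, 83.5]), 'mean': array([394.1, 277.3,  80.3])}
scene white None
scene handle {'n': 299, 'c': array([622.5, -19.6]), 's': array([29.6, 89.8]), 'a': 7.0, 'z': array([30.3, 42.5, 47.1]), 'mean': array([626.1, -21. ,  40.9])}
scene drv {'n': 496, 'c': array([617.6,  25.7]), 's': array([ 29.7, 181. ]), 'a': 6.3, 'z': array([31.1, 41.5, 46.5]), 'mean': array([621.5,  17.8,  40.4])}
coast g {'n': 333, 'c': array([514.8, 118.5]), 's': array([72.9, 73. ]), 'a': 20.0, 'z': array([16.9, 20.1, 23.3]), 'mean': array([514.3, 118.3,  20.1])} 
 b {'n': 387, 'c': array([536.9, -79.9]), 's': array([70.4, 72. ]), 'a': 64.3, 'z': array([17.2, 20.4, 23.6]), 'mean': array([537. , -80.6,  20.4])} 
 w {'n': 372, 'c': array([524.4,  19.6]), 's': array([74.9, 74.5]), 'a': 60.9, 'z': array([16.8, 20.2, 23.5]), 'mean': array([525.1,  18.8,  20.1])}
[... 1486 characters left out ...]
'z': array([16.3, 19.9, 24.3]), 'mean': array([524. ,  19.3,  20. ])}
sad {'n': 158, 'c': array([ 605.7, -286.5]), 's': array([62.2, 36.3]), 'a': 81.2, 'z': array([ 6.1, 24.5, 41.5]), 'mean': array([ 602.6, -287.3,   24.7])}
sad {'n': 162, 'c': array([ 468.9, -281.7]), 's': array([68.9, 29.9]), 'a': 86.1, 'z': array([ 5.2, 24.5, 41.4]), 'mean': array([ 466.6, -280.2,   24.7])}
base {'n': 680, 'c': array([ 532.5, -282.5]), 's': array([ 72.7, 188.9]), 'a': 86.8, 'z': array([0.7, 5.3, 9.3]), 'mean': array([ 524.3, -279.2,    5.2])}
t 16.2 tcp [391.2 283.3 127.9] gap 85.2 F [ 0.4  1.  -0.5] grip 0.0 yaw 6.42 tilt [0.0015 0.0013]
615,26,150,6.4 [-0.5614, 0.3874, -0.0443] [0.0003, -0.0002, 0.0001]
```

View pics/top1.png

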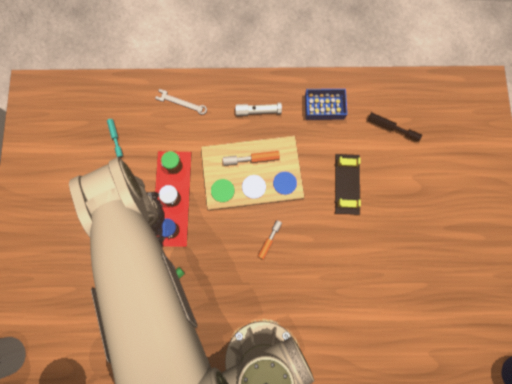

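```bash
python3 p.py 617,13.6,120,6.3 617,13.6,39,6.3
```

```text
t 16.2 tcp [391.2 283.3 127.9] gap 85.2 F [ 0.4  1.  -0.5] grip 0.0 yaw 6.42 tilt [0.0015 0.0013]
617,13.6,120,6.3 [-0.5866, 0.3885, 0.0157] [0.0003, -0.0002, 0.0003]
617,13.6,39,6.3 [-0.5868, 0.3882, 0.1777] [0.0003, -0.0002, 0.0003]
```

>>> {"api": "carry_out", "payload": {
  "increments": [
    [[-0.587,0.388,0,0,0,0],[-0.587,0.388,0,0,0,0],[-0.587,0.388,0,0,0,0],[-0.587,0.388,0,0,0,0],[-0.587,0.388,0,0,0,0]]
  ]
}}

```text
clock: 16.82
tcp_pos: [0.5906, 0.0414, 0.1247]
orientation: [-0.002, 0.666, 0.746, -0.001]
wrist_force: [-0.1, 0.9, -0.2]
finger_gap: 0.0851
grip_force: 0.0
```

>>> {"api": "carry_out", "payload": {
  "increments": [
    [[-0.09,0.06,0,0,0,0],[-0.09,0.06,0,0,0,0],[-0.09,0.06,0,0,0,0]]
  ]
}}

```text
clock: 17.2
tcp_pos: [0.6239, 0.0019, 0.1246]
orientation: [-0.002, 0.667, 0.745, -0.001]
wrist_force: [0.3, 0.7, 0.4]
finger_gap: 0.0851
grip_force: 0.0
```

```bash
python3 p.py 617,13.6,39,6.3
```

```text
t 17.2 tcp [623.9   1.9 124.6] gap 85.1 F [0.3 0.7 0.4] grip 0.0 yaw 6.39 tilt [-0.005   0.0008]
617,13.6,39,6.3 [0.0245, -0.0103, 0.1713] [-0.0008, -0.0002, 0.0003]
```

>>> {"api": "carry_out", "payload": {
  "increments": [
    [[0.0245,-0.01,0,0,0,0],[0.0245,-0.01,0.05,0,0,0],[0.0245,-0.01,0.11,0,0,0],[0.0245,-0.01,0.15,0,0,0],[0.0245,-0.01,0.15,0,0,0]]
  ]
}}

```text
clock: 17.82
tcp_pos: [0.6162, 0.0155, 0.0501]
orientation: [-0.002, 0.665, 0.746, -0.002]
wrist_force: [-0.4, -0.3, -0.0]
finger_gap: 0.0855
grip_force: 0.0
```

```bash
python3 p.py 617,13.6,39,6.3
```

```text
t 17.82 tcp [616.2  15.5  50.1] gap 85.5 F [-0.4 -0.3 -0. ] grip 0.0 yaw 6.56 tilt [-0.0054  0.0006]
617,13.6,39,6.3 [-0.004, 0.0012, 0.0222] [-0.0008, -0.0002, 0.0007]
```

>>> {"api": "carry_out", "payload": {
  "increments": [
    [[-0.004,0.001,0.012,-0.0008,0,0.0005],[-0.004,0.001,0.022,-0.0008,0,0.0005],[-0.004,0.001,0.022,-0.0008,0,0.0005]]
  ]
}}

```text
clock: 18.2
tcp_pos: [0.6196, 0.0114, 0.0407]
orientation: [0.001, 0.668, 0.745, 0.002]
wrist_force: [-0.3, -0.3, 0.0]
finger_gap: 0.0854
grip_force: 0.0
```

>>> {"api": "carry_out", "payload": {
  "increments": [
    [[0,0,0,0,0,0],[0,0,0,0,0,0],[0,0,0,0,0,0],[0,0,0,0,0,0],[0,0,0,0,0,0]]
  ],
  "jaw": 1,
  "squeeze": 60
}}

```text
clock: 18.82
tcp_pos: [0.6197, 0.0113, 0.0405]
orientation: [0.001, 0.668, 0.745, 0.001]
wrist_force: [0.6, -0.8, -0.5]
finger_gap: 0.0003
grip_force: 0.0
```

```bash
python3 p.py 617,13.6,39,6.3
```

```text
t 18.82 tcp [619.7  11.3  40.5] gap 0.3 F [ 0.6 -0.8 -0.5] grip 0.0 yaw 6.24 tilt [0.0038 0.0005]
617,13.6,39,6.3 [0.0051, -0.0049, 0.0031] [0.0006, -0.0, -0.0002]
```

```bash
python3 - <<'E'
from m import *
for n in("scene","top"):
    c=env.read_camera(n); 
    r={"scene":(150,290,180,340),"top":(120,220,190,320)}[n]
    cv2.imwrite(f"pics/{n}2.png",cv2.resize(c["frame"][r[0]:r[1],r[2]:r[3]],None,fx=4.5,fy=4.2,interpolation=cv2.INTER_CUBIC))
    print(n,[(np.round(d["position"],3).tolist(),round(d["score"],2)) for d in env.find_in(n,"nut_driver")])
    print(measure(n)["drv"],measure(n)["handle"])
E
```

```text
scene [([0.624, -0.007, 0.042], 0.94), ([0.731, -0.432, 0.026], 0.86), ([0.708, 0.477, 0.015], 0.73), ([0.408, 0.274, 0.071], 0.51), ([0.359, -0.026, 0.02], 0.5)]
{'n': 407, 'c': array([618.4,  25.8]), 's': array([ 30.8, 180.4]), 'a': 5.1, 'z': array([29.8, 41.5, 48. ]), 'mean': array([623. ,  12.6,  40.8])} {'n': 265, 'c': array([621.9, -18.7]), 's': array([30.8, 91.2]), 'a': 6.7, 'z': array([29.5, 41.7, 47.1]), 'mean': array([627.4, -26. ,  40.5])}
top [([0.698, 0.473, 0.017], 0.56), ([0.722, -0.432, 0.021], 0.56)]
None None
```

View pics/scene2.png

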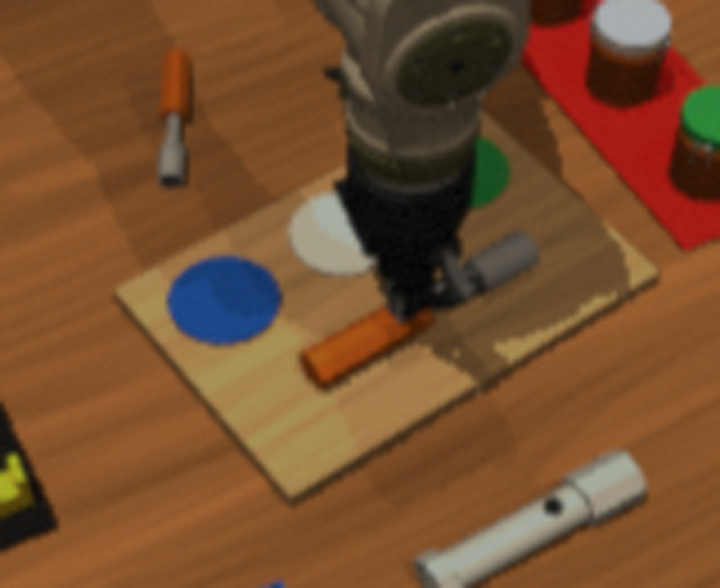

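```bash
python3 - <<'E'
from m import *
c=env.read_camera("scene"); K,R,t=map(np.array,(c["intrinsics"],c["R"],c["t"]))
for X in [(.6197,.0113,.0405),(.6197,.0113,.0215),(.616,.0136,.046),(.6,.0113,.0215)]:
    p=K@(R@np.array(X)+t.ravel()); print(X,p[:2]/p[2])
W=cloud(c); h=cv2.cvtColor(c["frame"],cv2.COLOR_BGR2HSV).astype(int)
for r in range(208,234,2): print(r,[tuple((W[r,u]*1000).round().astype(int)) if np.isfinite(W[r,u,0]) else None for u in range(262,286,4)])
s=env.get_state(); print(s["finger_gap"],s["grip_force"],s["joint_pos"])
cv2.imwrite("pics/s3.png",cv2.resize(c["frame"][185:245,230:310],None,fx=9,fy=9,interpolation=cv2.INTER_CUBIC))
E
```

```text
(0.6197, 0.0113, 0.0405) [269.58594832 224.38025733]
(0.6197, 0.0113, 0.0215) [269.43807229 227.8971778 ]
(0.616, 0.0136, 0.046) [269.65078419 222.10888706]
(0.6, 0.0113, 0.0215) [266.06251762 223.12402961]
208 [(np.int64(610), np.int64(-10), np.int64(126)), (np.int64(619), np.int64(-2), np.int64(131)), (np.int64(639), np.int64(-2), np.int64(155)), (np.int64(652), np.int64(2), np.int64(168)), (np.int64(658), np.int64(11), np.int64(170)), (np.int64(658), np.int64(23), np.int64(161))]
210 [(np.int64(609), np.int64(-9), np.int64(115)), (np.int64(617), np.int64(-1), np.int64(119)), (np.int64(642), np.int64(-4), np.int64(151)), (np.int64(653), np.int64(1), np.int64(161)), (np.int64(661), np.int64(9), np.int64(165)), (np.int64(661), np.int64(22), np.int64(155))]
212 [(np.int64(558), np.int64(22), np.int64(20)), (np.int64(618), np.int64(-2), np.int64(111)), (np.int64(641), np.int64(-3), np.int64(140)), (np.int64(651), np.int64(4), np.int64(147)), (np.int64(663), np.int64(8), np.int64(159)), (np.int64(589), np.int64(75), np.int64(22))]
214 [(np.int64(565), np.int64(18), np.int64(21)), (np.in
[... 2087 characters left out ...]
64(46), np.int64(14))]
230 [(np.int64(628), np.int64(-19), np.int64(44)), (np.int64(630), np.int64(-7), np.int64(39)), (np.int64(632), np.int64(5), np.int64(32)), (np.int64(629), np.int64(22), np.int64(14)), (np.int64(636), np.int64(32), np.int64(16)), (np.int64(643), np.int64(41), np.int64(18))]
232 [(np.int64(632), np.int64(-22), np.int64(42)), (np.int64(635), np.int64(-10), np.int64(37)), (np.int64(630), np.int64(7), np.int64(17)), (np.int64(636), np.int64(18), np.int64(16)), (np.int64(643), np.int64(27), np.int64(18)), (np.int64(648), np.int64(38), np.int64(16))]
-0.00016457232754615216 0.0 [-1.11567988e-01  5.04134411e-01 -1.31929314e-01  9.30937173e-01
  9.56885513e-04  1.35033947e+00]
```

View pics/s3.png

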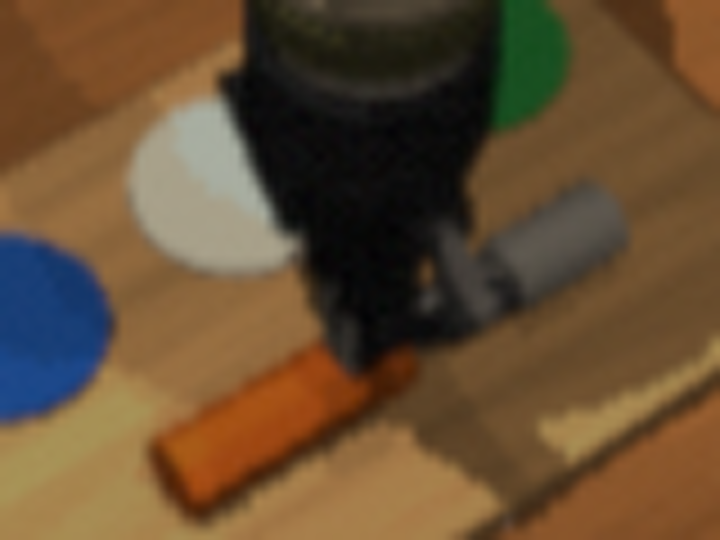

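>>> {"api": "carry_out", "payload": {
  "increments": [
    [[0,0,-0.05,0,0,0],[0,0,-0.14,0,0,0],[0,0,-0.2,0,0,0],[0,0,-0.2,0,0,0],[0,0,-0.2,0,0,0]]
  ]
}}

```text
clock: 19.9
tcp_pos: [0.6189, 0.0113, 0.1399]
orientation: [0.001, 0.668, 0.745, 0.001]
wrist_force: [-0.4, 0.2, -0.4]
finger_gap: -0.0001
grip_force: 0.0
```

```bash
python3 p.py; python3 - <<'E'
from m import *
for n in("scene","top"):
    c=env.read_camera(n); W=cloud(c); s=env.get_state()["tcp_pos"]
    m=(abs(W[...,0]-s[0])<.05)&(abs(W[...,1]-s[1])<.05)&(W[...,2]>.06)
    P=(W[m]-s)*1000
    P=P[np.argsort(P[:,2])]
    print(n,len(P),P[:12].round(),np.histogram(P[:,2],bins=range(-40,140,10)))
    if n=="scene":
        for lo in range(-30,80,10):
            Q=P[(P[:,2]>=lo)&(P[:,2]<lo+10)]
            if len(Q): print(lo,Q.min(0).round(),Q.max(0).round())
        print(measure(n)["drv"])
        cv2.imwrite("pics/s4.png",cv2.resize(c["frame"][130:250,210:330],None,fx=5,fy=5,interpolation=cv2.INTER_CUBIC))
E
```

```text
t 19.9 tcp [618.9  11.3 139.9] gap -0.1 F [-0.4  0.2 -0.4] grip 0.0 yaw 6.24 tilt [0.0031 0.0006]
scene 7651 [[  8.  -9.   7.]
 [  3. -12.  13.]
 [ 13.   4.  13.]
 [ 11.  -8.  14.]
 [  8. -12.  15.]
 [  0. -14.  16.]
 [  6. -11.  16.]
 [ 11. -11.  16.]
 [ 15.  -4.  17.]
 [ -1. -13.  18.]
 [  3. -13.  18.]
 [ 14.   6.  18.]] (array([ 0,  0,  0,  0,  1, 14, 20, 16,  7, 40, 50, 50, 43, 41, 35, 56, 32]), array([-40, -30, -20, -10,   0,  10,  20,  30,  40,  50,  60,  70,  80,
        90, 100, 110, 120, 130]))
0 [ 8. -9.  7.] [ 8. -9.  7.]
10 [ -1. -14.  13.] [15.  6. 19.]
20 [ -2. -13.  20.] [17.  2. 30.]
30 [ -2. -14.  30.] [17. -6. 39.]
40 [ -3. -13.  41.] [15. -7. 49.]
50 [-32. -17.  51.] [33.  6. 60.]
60 [-43. -18.  60.] [41. 10. 70.]
70 [-42. -20.  70.] [48.  5. 80.]
{'n': 500, 'c': array([618.2,  26.2]), 's': array([ 30.5, 181.8]), 'a': 5.2, 'z': array([30.1, 41.2, 47.1]), 'mean': array([621.6,  17.2,  40.2])}
top 1977 [[-36. -47. 432.]
 [-44. -44. 440.]
 [-45. -43. 446.]
 [-37. -47. 451.]
 [  0. -29. 452.]
 [-44. -45. 452.]
 [-46. -43. 452.]
 [-30. -49. 455.]
 [-44. -45. 455.]
 [-37. -46. 457.]
 [-39. -46. 458.]
 [-44. -44. 459.]] (array([0, 0, 0, 0, 0, 0, 0, 0, 0, 0, 0, 0, 0, 0, 0, 0, 0]), array([-40, -30, -20, -10,   0,  10,  20,  30,  40,  50,  60,  70,  80,
        90, 100, 110, 120, 130]))
```

View pics/s4.png

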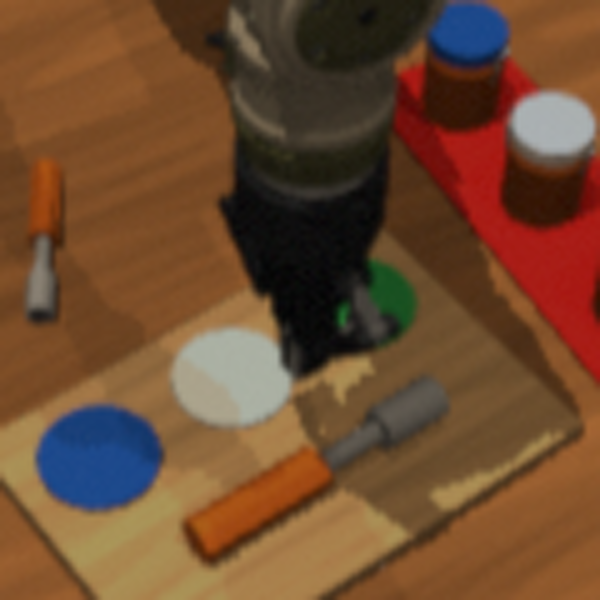

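>>> {"api": "carry_out", "payload": {
  "increments": [
    [[0,0,0,0,0,0],[0,0,0,0,0,0],[0,0,0,0,0,0],[0,0,0,0,0,0]]
  ],
  "jaw": 0
}}

```text
clock: 20.55
tcp_pos: [0.6193, 0.0113, 0.1405]
orientation: [0.001, 0.668, 0.745, 0.001]
wrist_force: [0.4, -0.7, -0.1]
finger_gap: 0.0722
grip_force: 0.0
```

```bash
python3 - <<'E'
from m import *
for n in("scene",):
    c=env.read_camera(n); W=cloud(c); s=env.get_state()["tcp_pos"]; print(s,env.get_state()["finger_gap"])
    m=(abs(W[...,0]-s[0])<.07)&(abs(W[...,1]-s[1])<.05)&(W[...,2]>.06)
    P=(W[m]-s)*1000
    for lo in range(-40,80,8):
            Q=P[(P[:,2]>=lo)&(P[:,2]<lo+8)]
            if len(Q): print(lo,len(Q),Q.min(0).round(),Q.max(0).round())
    K,R,t=map(np.array,(c["intrinsics"],c["R"],c["t"]))
    im=cv2.resize(c["frame"][130:250,210:330],None,fx=5,fy=5,interpolation=cv2.INTER_CUBIC)
    for dz in(-.019,0,.054):
        for dx in(-.0145-.0425,-.0425,.0,.0425,.0145+.0425):
            p=K@(R@(s+[dx*.994,dx*.11,dz])+t.ravel()); p=p[:2]/p[2]
            cv2.circle(im,tuple(int(v) for v in (p-[210,130])*5),4,{-.019:(0,0,255),0:(0,255,0),.054:(255,0,255)}[dz],-1)
    cv2.imwrite("pics/s5.png",im)
E
```

```text
[0.6193681  0.01133415 0.14058571] 0.07933500370638165
16 18 [-35. -17.  16.] [48.  3. 24.]
24 31 [-39. -19.  24.] [52.  7. 32.]
32 25 [-39. -18.  33.] [53. 10. 40.]
40 23 [-40. -17.  40.] [53.  1. 48.]
48 23 [-39. -17.  48.] [51. -0. 55.]
56 24 [-55. -20.  56.] [68.  3. 64.]
64 63 [-65. -22.  64.] [70. 16. 72.]
72 45 [-65. -22.  72.] [69. 18. 80.]
```

View pics/s5.png

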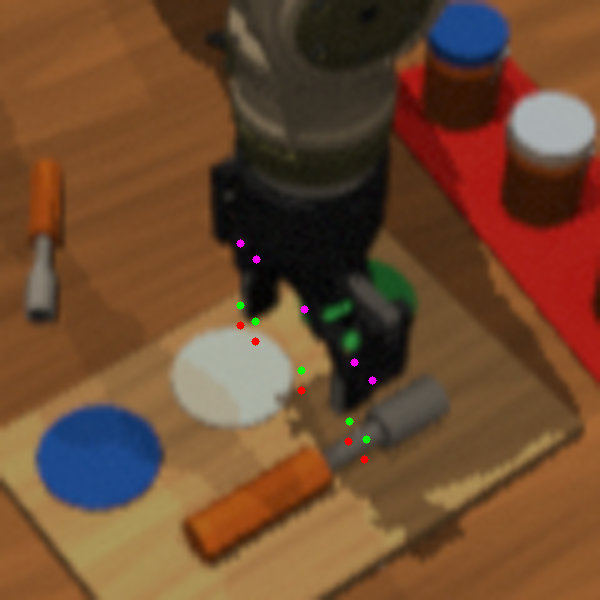

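>>> {"api": "carry_out", "payload": {
  "increments": [
    [[0.005,-0.004,0.06,0,0,0],[0.005,-0.004,0.13,0,0,0],[0.005,-0.004,0.19,0,0,0],[0.005,-0.004,0.23,0,0,0],[0.005,-0.004,0.23,0,0,0]]
  ]
}}

```text
clock: 21.22
tcp_pos: [0.6159, 0.0138, 0.0238]
orientation: [-0.0, 0.668, 0.745, 0.0]
wrist_force: [-0.1, 0.0, 0.6]
finger_gap: 0.0855
grip_force: 0.0
```

>>> {"api": "carry_out", "payload": {
  "increments": [
    [[0,0,0.012,0,0,0],[0,0,0.02,0,0,0],[0,0,0.022,0,0,0],[0,0,0.022,0,0,0]]
  ]
}}

```text
clock: 21.72
tcp_pos: [0.6177, 0.0136, 0.0148]
orientation: [0.001, 0.668, 0.745, 0.002]
wrist_force: [-0.2, -0.6, -0.4]
finger_gap: 0.0856
grip_force: 0.0
```

```bash
python3 p.py
```

```text
t 21.73 tcp [617.7  13.6  14.8] gap 85.6 F [-0.2 -0.6 -0.4] grip 0.0 yaw 6.24 tilt [0.0043 0.0004]
```

>>> {"api": "carry_out", "payload": {
  "increments": [
    [[0,0,0,0,0,0],[0,0,0,0,0,0],[0,0,0,0,0,0],[0,0,0,0,0,0],[0,0,0,0,0,0]]
  ],
  "jaw": 1,
  "squeeze": 60
}}

```text
clock: 22.35
tcp_pos: [0.6177, 0.0136, 0.0148]
orientation: [0.001, 0.668, 0.745, 0.002]
wrist_force: [-0.4, -0.2, 3.3]
finger_gap: 0.0265
grip_force: 59.7
```

>>> {"api": "carry_out", "payload": {
  "increments": [
    [[0,0,-0.03,0,0,0],[0,0,-0.08,0,0,0],[0,0,-0.14,0,0,0],[0,0,-0.17,0,0,0],[0,0,-0.17,0,0,0]]
  ]
}}

```text
clock: 22.98
tcp_pos: [0.6181, 0.0135, 0.1009]
orientation: [0.002, 0.668, 0.745, 0.002]
wrist_force: [0.2, -0.7, -2.6]
finger_gap: 0.0263
grip_force: 59.4
```

```bash
cat > d.py <<'E'
from m import *
import sys
c=env.read_camera("scene"); W=cloud(c); h=cv2.cvtColor(c["frame"],cv2.COLOR_BGR2HSV).astype(int); H,S=h[...,0],h[...,1]
s=env.get_state()["tcp_pos"]
m=(H<15)&(S>170)&(np.linalg.norm(W[...,:2]-s[:2],axis=-1)<.14)
P=W[m]; P=P[np.isfinite(P[:,0])&(P[:,2]>.025)]; 
u=np.linalg.svd(P-P.mean(0),full_matrices=False)[2][0]; k=(P-P.mean(0))@u
print("handle n",len(P),"mean",(P.mean(0)*1000).round(1),"dir",u.round(3),"ends",((P.mean(0)+u*np.percentile(k,1))*1000).round(),((P.mean(0)+u*np.percentile(k,99))*1000).round(),"z",np.percentile(P[:,2],[3,97]).round(3))
cv2.imwrite("pics/d%d.png"%int(env.get_state()["clock"]*100),cv2.resize(c["frame"][110:290,130:340],None,fx=3.5,fy=3.3,interpolation=cv2.INTER_CUBIC))
E
python3 d.py; python3 p.py; ls pics
```

```text
handle n 284 mean [628.6 -28.5 132.4] dir [0.049 0.327 0.944] ends [627. -39. 102.] [641.  54. 369.] z [0.115 0.135]
t 23.02 tcp [617.3  13.6  99.6] gap 26.6 F [ 0.3 -0.  -2.4] grip 59.4 yaw 6.24 tilt [0.0042 0.0005]
d2302.png
s3.png
s4.png
s5.png
scene0.png
scene1.png
scene2.png
top0.png
top1.png
top2.png
```

```bash
python3 p.py 548.5,-283,100,86.8
```

```text
t 23.02 tcp [617.3  13.6  99.6] gap 26.6 F [ 0.3 -0.  -2.4] grip 59.4 yaw 6.24 tilt [0.0042 0.0005]
548.5,-283,100,86.8 [-0.5747, -0.2012, -0.0017] [0.0006, 0.0005, -0.2238]
```

>>> {"api": "carry_out", "payload": {
  "increments": [
    [[-0.07,-0.025,0,0,0,-0.028],[-0.14,-0.05,0,0,0,-0.056],[-0.215,-0.075,0,0,0,-0.084],[-0.287,-0.1,0,0,0,-0.112],[-0.359,-0.126,0,0,0,-0.14]]
  ]
}}

```text
clock: 23.65
tcp_pos: [0.5727, -0.1724, 0.0974]
orientation: [0.0, 0.284, 0.959, 0.001]
wrist_force: [0.2, 0.4, -2.4]
finger_gap: 0.0265
grip_force: 59.4
```

```bash
python3 p.py 548.5,-283,100,86.8
```

```text
t 23.65 tcp [ 572.7 -172.4   97.4] gap 26.5 F [ 0.2  0.4 -2.4] grip 59.4 yaw 56.97 tilt [0.0012 0.0018]
548.5,-283,100,86.8 [-0.08, -0.2119, -0.0056] [0.0003, 0.0001, -0.0829]
```

>>> {"api": "carry_out", "payload": {
  "increments": [
    [[-0.026,-0.07,0,0,0,-0.028],[-0.053,-0.14,0,0,0,-0.056],[-0.08,-0.212,0,0,0,-0.083],[-0.08,-0.212,0,0,0,-0.083],[-0.08,-0.212,0,0,0,-0.083]]
  ]
}}

```text
clock: 24.28
tcp_pos: [0.5483, -0.2816, 0.0977]
orientation: [0.001, 0.031, 1.0, 0.001]
wrist_force: [0.1, -0.2, -2.1]
finger_gap: 0.0263
grip_force: 59.6
```

```bash
python3 p.py 548.5,-283,22,86.8; python3 - <<'E'
from m import *
for n in("scene","top"):
    c=env.read_camera(n); W=cloud(c); h=cv2.cvtColor(c["frame"],cv2.COLOR_BGR2HSV).astype(int); H,S=h[...,0],h[...,1]
    b=(W[...,0]>.4)&(W[...,0]<.7)&(W[...,1]>-.4)&(W[...,1]<-.17)
    print(n,"handle",rect(W,b&(H<15)&(S>170),(.09,.2)),"all low",rect(W,b,(.098,.137)))
    cv2.imwrite(f"pics/{n}6.png",cv2.resize(c["frame"][190:300,110:250],None,fx=5,fy=5,interpolation=cv2.INTER_CUBIC))
E
```

```text
t 24.27 tcp [ 548.3 -281.6   97.7] gap 26.3 F [ 0.1 -0.2 -2.1] grip 59.6 yaw 86.42 tilt [0.0017 0.0024]
548.5,-283,22,86.8 [-0.0003, -0.0032, 0.1513] [0.0004, 0.0003, -0.001]
scene handle {'n': 387, 'c': array([ 570.3, -279.2]), 's': array([98.3, 99.7]), 'a': 34.9, 'z': array([112. , 126.4, 155.4]), 'mean': array([ 586.8, -284.7,  127.6])} all low {'n': 440, 'c': array([ 572.8, -281.7]), 's': array([109.8,  51.9]), 'a': 6.8, 'z': array([111. , 125.7, 131.1]), 'mean': array([ 581.6, -285.3,  124.2])}
top handle None all low {'n': 21, 'c': array([ 617.5, -281.6]), 's': array([17.3, 12.9]), 'a': 87.6, 'z': array([114.8, 124.2, 131.7]), 'mean': array([ 618.6, -279. ,  123.6])}
```

View pics/scene6.png

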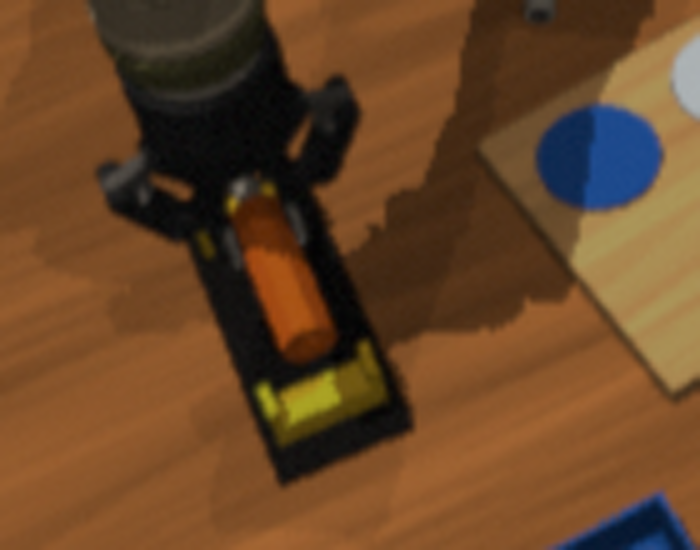

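>>> {"api": "carry_out", "payload": {
  "increments": [
    [[0,-0.003,0.04,0,0,-0.001],[0,-0.003,0.08,0,0,-0.001],[0,-0.003,0.115,0,0,-0.001],[0,-0.003,0.138,0,0,-0.001],[0,-0.003,0.138,0,0,-0.001]]
  ]
}}

```text
clock: 25.0
tcp_pos: [0.5488, -0.2829, 0.0291]
orientation: [0.001, 0.027, 1.0, 0.001]
wrist_force: [-1.6, 0.6, -2.2]
finger_gap: 0.0266
grip_force: 59.6
```

```bash
python3 p.py 548.5,-283,22,86.8
```

```text
t 25.0 tcp [ 548.8 -282.9   29.1] gap 26.6 F [-1.6  0.6 -2.2] grip 59.6 yaw 86.9 tilt [0.0021 0.0017]
548.5,-283,22,86.8 [0.0006, -0.0003, 0.0141] [0.0003, 0.0003, 0.0003]
```

>>> {"api": "carry_out", "payload": {
  "increments": [
    [[0,0,0.005,0,0,0],[0,0,0.009,0,0,0],[0,0,0.012,0,0,0],[0,0,0.013,0,0,0],[0,0,0.013,0,0,0]]
  ]
}}

```text
clock: 25.62
tcp_pos: [0.5494, -0.2837, 0.0237]
orientation: [0.002, 0.027, 1.0, 0.0]
wrist_force: [-0.0, -0.8, -2.2]
finger_gap: 0.0264
grip_force: 59.6
```

>>> {"api": "carry_out", "payload": {
  "increments": [
    [[0,0,0.0015,0,0,0],[0,0,0.003,0,0,0],[0,0,0.0035,0,0,0],[0,0,0.0035,0,0,0]]
  ]
}}

```text
clock: 26.12
tcp_pos: [0.5495, -0.2837, 0.022]
orientation: [0.002, 0.027, 1.0, 0.0]
wrist_force: [-0.1, 0.5, -1.9]
finger_gap: 0.0265
grip_force: 59.7
```

>>> {"api": "carry_out", "payload": {
  "increments": [
    [[0,0,0.001,0,0,0],[0,0,0.002,0,0,0],[0,0,0.002,0,0,0]]
  ]
}}

```text
clock: 26.5
tcp_pos: [0.5495, -0.2837, 0.0218]
orientation: [0.002, 0.027, 1.0, 0.0]
wrist_force: [-1.3, 1.6, 5.4]
finger_gap: 0.0264
grip_force: 60.6
```

>>> {"api": "carry_out", "payload": {
  "increments": [
    [[0,0,0,0,0,0],[0,0,0,0,0,0],[0,0,0,0,0,0],[0,0,-0.03,0,0,0],[0,0,-0.1,0,0,0]]
  ],
  "jaw": 0,
  "squeeze": 35
}}

```text
clock: 27.12
tcp_pos: [0.5481, -0.2829, 0.0704]
orientation: [0.0, 0.027, 1.0, 0.001]
wrist_force: [0.2, -0.4, 0.8]
finger_gap: 0.0849
grip_force: 0.0
```

>>> {"api": "carry_out", "payload": {
  "increments": [
    [[0,0,-0.1,0,0,0],[0,0.1,-0.2,0,0,0.025],[0,0.2,-0.2,0,0,0.05],[0,0.3,-0.2,0,0,0.075],[0,0.4,-0.2,0,0,0.1]]
  ]
}}

```text
clock: 27.75
tcp_pos: [0.5601, -0.0826, 0.1727]
orientation: [0.003, 0.337, 0.941, 0.001]
wrist_force: [0.7, 0.6, -1.0]
finger_gap: 0.0854
grip_force: 0.0
```

```bash
cat > q.py <<'E'
from m import *
def drv():
  for n in("scene","top"):
    c=env.read_camera(n); W=cloud(c); h=cv2.cvtColor(c["frame"],cv2.COLOR_BGR2HSV).astype(int); H,S=h[...,0],h[...,1]
    b=(W[...,0]>.4)&(W[...,0]<.66)&(W[...,1]>-.36)&(W[...,1]<-.2)
    print(n,"handle",rect(W,b&(H<16)&(S>150),(.025,.07)),"\n >44mm",rect(W,b,(.0445,.07)))
    cv2.imwrite(f"pics/{n}7.png",c["frame"])
drv()
E
python3 q.py; python3 p.py 390,283,140,6.4
```

```text
scene handle {'n': 330, 'c': array([ 582.5, -287. ]), 's': array([28. , 92.5]), 'a': 86.7, 'z': array([36.3, 49.9, 54.4]), 'mean': array([ 587.8, -287.5,   48.6])} 
 >44mm {'n': 423, 'c': array([ 536.7, -285. ]), 's': array([ 27.6, 184.2]), 'a': 87.3, 'z': array([45.3, 50.1, 54.4]), 'mean': array([ 549.8, -285.4,   50. ])}
top handle {'n': 247, 'c': array([ 579. , -285.8]), 's': array([26.8, 88.1]), 'a': 86.6, 'z': array([43. , 50.3, 56.3]), 'mean': array([ 579.1, -284.4,   49.7])} 
 >44mm {'n': 358, 'c': array([ 534.4, -283.2]), 's': array([ 43.4, 178.9]), 'a': 80.9, 'z': array([45.2, 50.1, 55.2]), 'mean': array([ 539.5, -283.2,   50.1])}
t 27.85 tcp [559.6 -79.6 172.5] gap 85.2 F [ 0.4  0.3 -0.5] grip 0.0 yaw 51.06 tilt [0.0048 0.0016]
390,283,140,6.4 [0.7198, 0.3506, 0.0646] [0.0008, 0.0001, 0.124]
```

View pics/top7.png

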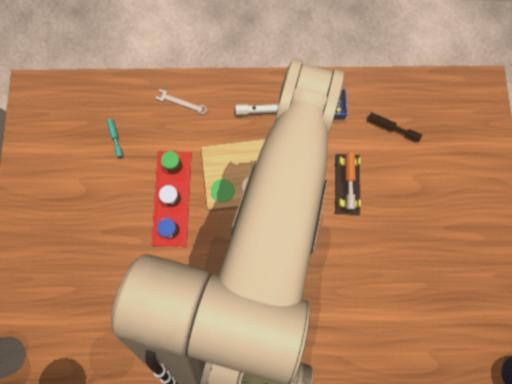

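>>> {"api": "carry_out", "payload": {
  "increments": [
    [[0.72,0.35,0.06,0,0,0.124],[0.72,0.35,0.06,0,0,0.124],[0.72,0.35,0.06,0,0,0.124],[0.72,0.35,0.06,0,0,0.124],[0.72,0.35,0.06,0,0,0.124]]
  ]
}}

```text
clock: 28.48
tcp_pos: [0.4353, 0.1859, 0.1496]
orientation: [0.002, 0.669, 0.743, 0.002]
wrist_force: [1.4, 0.2, -1.0]
finger_gap: 0.0853
grip_force: 0.0
```

```bash
python3 p.py 390.3,283,125,6.4
```

```text
t 28.48 tcp [435.3 185.9 149.6] gap 85.3 F [ 1.4  0.2 -1. ] grip 0.0 yaw 6.03 tilt [0.0062 0.0009]
390.3,283,125,6.4 [0.2025, -0.0695, 0.0487] [0.001, -0.0, -0.001]
```

>>> {"api": "carry_out", "payload": {
  "increments": [
    [[0.2025,-0.0695,0.03,0,0,0],[0.2025,-0.0695,0.049,0,0,0],[0.2025,-0.0695,0.049,0,0,0],[0.2025,-0.0695,0.049,0,0,0],[0.2025,-0.0695,0.049,0,0,0]]
  ]
}}

```text
clock: 29.1
tcp_pos: [0.3909, 0.2811, 0.1246]
orientation: [0.002, 0.668, 0.744, 0.002]
wrist_force: [-0.2, 0.1, -0.1]
finger_gap: 0.0854
grip_force: 0.0
```

```bash
python3 p.py 390.3,283,43,6.4
```

```text
t 29.1 tcp [390.9 281.1 124.6] gap 85.4 F [-0.2  0.1 -0.1] grip 0.0 yaw 6.14 tilt [0.0051 0.0008]
390.3,283,43,6.4 [0.0038, -0.0016, 0.1632] [0.0008, -0.0, -0.0007]
```

>>> {"api": "carry_out", "payload": {
  "increments": [
    [[0.003,-0.001,0.05,0.0008,0,0],[0.003,-0.001,0.1,0.0008,0,0],[0.003,-0.001,0.145,0.0008,0,0],[0.003,-0.001,0.163,0.0008,0,0],[0.003,-0.001,0.163,0.0008,0,0]]
  ]
}}

```text
clock: 29.72
tcp_pos: [0.3897, 0.2827, 0.0423]
orientation: [-0.001, 0.668, 0.744, -0.001]
wrist_force: [0.8, -0.8, 0.0]
finger_gap: 0.0852
grip_force: 0.0
```

>>> {"api": "carry_out", "payload": {
  "increments": [
    [[0,0,0,0,0,0],[0,0,0,0,0,0],[0,0,0,0,0,0],[0,0,0,0,0,0],[0,0,0,0,0,0]]
  ],
  "jaw": 1,
  "squeeze": 35
}}

```text
clock: 30.35
tcp_pos: [0.39, 0.2838, 0.0435]
orientation: [0.0, 0.667, 0.745, 0.0]
wrist_force: [-0.3, -0.8, 6.3]
finger_gap: 0.0538
grip_force: 36.3
```

```bash
python3 p.py 535.5,-79,90,6.4
```

```text
t 30.35 tcp [390.  283.8  43.5] gap 53.8 F [-0.3 -0.8  6.3] grip 36.3 yaw 6.26 tilt [0.0006 0.0007]
535.5,-79,90,6.4 [-0.7529, 0.2103, -0.0933] [0.0001, -0.0001, -0.0004]
```

>>> {"api": "carry_out", "payload": {
  "increments": [
    [[0,0,-0.04,0,0,0],[-0.04,0.011,-0.09,0,0,0],[-0.13,0.037,-0.09,0,0,0],[-0.23,0.065,-0.09,0,0,0],[-0.34,0.095,-0.09,0,0,0]]
  ]
}}

```text
clock: 30.98
tcp_pos: [0.4553, 0.1185, 0.0874]
orientation: [-0.0, 0.667, 0.745, -0.0]
wrist_force: [2.0, -0.1, -2.8]
finger_gap: 0.0539
grip_force: 37.9
```

>>> {"api": "carry_out", "payload": {
  "increments": [
    [[-0.11,0.031,0,0,0,0],[-0.22,0.062,0,0,0,0],[-0.33,0.092,0,0,0,0],[-0.4,0.112,0,0,0,0],[-0.41,0.115,0,0,0,0]]
  ]
}}

```text
clock: 31.6
tcp_pos: [0.5354, -0.0804, 0.0869]
orientation: [-0.0, 0.669, 0.743, -0.0]
wrist_force: [-0.4, 0.2, -2.5]
finger_gap: 0.0539
grip_force: 37.9
```

```bash
python3 p.py 535.5,-77,61,6.4
```

```text
t 31.6 tcp [535.4 -80.4  86.9] gap 53.9 F [-0.4  0.2 -2.5] grip 37.9 yaw 6.05 tilt [-0.0008 -0.0005]
535.5,-77,61,6.4 [0.0068, 0.001, 0.0518] [-0.0001, 0.0001, -0.001]
```

>>> {"api": "carry_out", "payload": {
  "increments": [
    [[0.004,0.001,0.015,0,0,0],[0.004,0.001,0.035,0,0,0],[0.004,0.001,0.047,0,0,0],[0.004,0.001,0.05,0,0,0],[0.004,0.001,0.05,0,0,0]]
  ]
}}

```text
clock: 32.22
tcp_pos: [0.5347, -0.0756, 0.0622]
orientation: [-0.001, 0.667, 0.745, -0.0]
wrist_force: [0.1, 0.7, -2.4]
finger_gap: 0.0539
grip_force: 37.9
```

```bash
python3 p.py 535.5,-77,58.5,6.4; python3 -c "
from m import *
o=measure('scene'); print(o['blue'])
o=measure('top'); print(o['blue'])"
```

```text
t 32.23 tcp [534.7 -75.6  62.2] gap 53.9 F [ 0.1  0.7 -2.4] grip 37.9 yaw 6.27 tilt [-0.0014 -0.    ]
535.5,-77,58.5,6.4 [-0.003, 0.0013, 0.0073] [-0.0002, -0.0, -0.0004]
{'n': 132, 'c': array([543.7, -85.6]), 's': array([68.8, 38. ]), 'a': 3.9, 'z': array([ 95.6, 100.3, 102.9]), 'mean': array([538.7, -89.9, 100. ])}
None
```

>>> {"api": "carry_out", "payload": {
  "increments": [
    [[-0.003,0.001,0.003,0,0,0],[-0.003,0.001,0.006,0,0,0],[-0.003,0.001,0.0075,0,0,0],[-0.003,0.001,0.0075,0,0,0]]
  ]
}}

```text
clock: 32.83
tcp_pos: [0.5355, -0.0775, 0.0587]
orientation: [-0.0, 0.668, 0.744, -0.0]
wrist_force: [-0.4, -0.0, -0.1]
finger_gap: 0.0537
grip_force: 38.0
```

Just at contact; nudge 0.5 mm and release.

>>> {"api": "carry_out", "payload": {
  "increments": [
    [[0,0,0.001,0,0,0],[0,0,0.001,0,0,0]]
  ]
}}

```text
clock: 33.08
tcp_pos: [0.5355, -0.0776, 0.0586]
orientation: [-0.0, 0.668, 0.745, -0.0]
wrist_force: [-2.5, -0.3, 4.9]
finger_gap: 0.054
grip_force: 38.4
```

>>> {"api": "carry_out", "payload": {
  "increments": [
    [[0,0,0,0,0,0],[0,0,0,0,0,0],[0,0,0,0,0,0],[0,0,-0.05,0,0,0],[0,0,-0.15,0,0,0]]
  ],
  "jaw": 0
}}

```text
clock: 33.7
tcp_pos: [0.5337, -0.0768, 0.1315]
orientation: [-0.003, 0.668, 0.745, -0.001]
wrist_force: [0.4, 0.0, 1.0]
finger_gap: 0.0855
grip_force: 0.0
```

```bash
python3 p.py 493.8,282,125,6.4
```

```text
t 33.7 tcp [533.7 -76.8 131.5] gap 85.5 F [0.4 0.  1. ] grip 0.0 yaw 6.24 tilt [-0.0063  0.0016]
493.8,282,125,6.4 [0.722, -0.0013, 0.0147] [-0.001, -0.0004, -0.0005]
```

>>> {"api": "carry_out", "payload": {
  "increments": [
    [[0.722,-0.004,0,0,0,0],[0.722,-0.004,0,0,0,0],[0.722,-0.004,0,0,0,0],[0.722,-0.004,0,0,0,0],[0.722,-0.004,0,0,0,0]]
  ]
}}

```text
clock: 34.33
tcp_pos: [0.4996, 0.2351, 0.1331]
orientation: [-0.0, 0.668, 0.744, -0.0]
wrist_force: [0.5, -0.3, 0.1]
finger_gap: 0.0855
grip_force: 0.0
```

```bash
python3 p.py 493.8,282,125,6.4; python3 -c "
from m import *
for n in ('scene','top'): 
  o=measure(n); print(o['blue'],o['green'])"
```

```text
t 34.33 tcp [499.6 235.1 133.1] gap 85.5 F [ 0.5 -0.3  0.1] grip 0.0 yaw 6.23 tilt [-0.0005  0.0002]
493.8,282,125,6.4 [0.0945, -0.0013, 0.0163] [-0.0001, -0.0, -0.0005]
{'n': 235, 'c': array([537.2, -81.6]), 's': array([49.1, 53.9]), 'a': 63.2, 'z': array([92.9, 96.1, 99.2]), 'mean': array([539.4, -82.3,  96. ])} {'n': 199, 'c': array([601.7, 274.3]), 's': array([50.2, 54.2]), 'a': 50.7, 'z': array([77.3, 81.1, 83.9]), 'mean': array([601.7, 273.5,  80.8])}
{'n': 225, 'c': array([532.8, -78.8]), 's': array([47.9, 50.1]), 'a': 7.3, 'z': array([ 92.3,  96. , 100.4]), 'mean': array([532.7, -79.9,  96.1])} {'n': 23, 'c': array([604.9, 256.1]), 's': array([34. ,  8.2]), 'a': 23.6, 'z': array([77.3, 81.7, 84.9]), 'mean': array([603.6, 255.8,  81.3])}
```

>>> {"api": "carry_out", "payload": {
  "increments": [
    [[0.0945,-0.001,0,0,0,0],[0.0945,-0.001,0.03,0,0,0],[0.0945,-0.001,0.08,0,0,0],[0.0945,-0.001,0.13,0,0,0],[0.0945,-0.001,0.15,0,0,0]]
  ]
}}

```text
clock: 35.05
tcp_pos: [0.4929, 0.2783, 0.0559]
orientation: [-0.001, 0.668, 0.744, -0.002]
wrist_force: [-0.8, -1.1, 0.0]
finger_gap: 0.0855
grip_force: 0.0
```

```bash
python3 p.py 493.8,282,43,6.4
```

```text
t 35.05 tcp [492.9 278.3  55.9] gap 85.5 F [-0.8 -1.1  0. ] grip 0.0 yaw 6.17 tilt [-0.0045 -0.0017]
493.8,282,43,6.4 [0.0073, 0.0027, 0.0258] [-0.0007, 0.0002, -0.0006]
```

>>> {"api": "carry_out", "payload": {
  "increments": [
    [[0.006,0.001,0.015,0,0,0],[0.006,0.001,0.024,0,0,0],[0.006,0.001,0.025,0,0,0],[0.006,0.001,0.025,0,0,0]]
  ]
}}

```text
clock: 35.55
tcp_pos: [0.4947, 0.2832, 0.046]
orientation: [-0.0, 0.668, 0.745, -0.0]
wrist_force: [0.1, 0.1, 0.0]
finger_gap: 0.0856
grip_force: 0.0
```

>>> {"api": "carry_out", "payload": {
  "increments": [
    [[0,0,0,0,0,0],[0,0,0,0,0,0],[0,0,0,0,0,0],[0,0,0,0,0,0],[0,0,0,0,0,0]]
  ],
  "jaw": 1
}}

```text
clock: 36.17
tcp_pos: [0.494, 0.2831, 0.0461]
orientation: [-0.001, 0.668, 0.745, -0.0]
wrist_force: [-3.5, -0.2, 5.5]
finger_gap: 0.0539
grip_force: 36.1
```

```bash
python3 p.py 525,20,90,6.4
```

```text
t 36.17 tcp [494.  283.1  46.1] gap 53.9 F [-3.5 -0.2  5.5] grip 36.1 yaw 6.25 tilt [-0.0012  0.0002]
525,20,90,6.4 [-0.5298, 0.0041, -0.0881] [-0.0002, -0.0001, -0.0004]
```

>>> {"api": "carry_out", "payload": {
  "increments": [
    [[0,0,-0.04,0,0,0],[-0.03,0,-0.09,0,0,0],[-0.12,0.001,-0.09,0,0,0],[-0.22,0.002,-0.09,0,0,0],[-0.33,0.003,-0.09,0,0,0]]
  ]
}}

```text
clock: 36.8
tcp_pos: [0.5138, 0.118, 0.0902]
orientation: [-0.0, 0.667, 0.745, -0.0]
wrist_force: [0.9, 0.6, -2.6]
finger_gap: 0.0538
grip_force: 37.5
```

>>> {"api": "carry_out", "payload": {
  "increments": [
    [[-0.1,0.001,0,0,0,0],[-0.17,0.001,0,0,0,0],[-0.195,0.001,0.02,0,0,0],[-0.195,0.001,0.045,0,0,0],[-0.195,0.001,0.05,0,0,0]]
  ]
}}

```text
clock: 37.42
tcp_pos: [0.5233, 0.0235, 0.0637]
orientation: [-0.002, 0.667, 0.745, -0.001]
wrist_force: [0.2, 0.2, -2.1]
finger_gap: 0.0538
grip_force: 37.5
```

```bash
python3 p.py 525,22,61,6.4
```

```text
t 37.42 tcp [523.3  23.5  63.7] gap 53.8 F [ 0.2  0.2 -2.1] grip 37.5 yaw 6.3 tilt [-0.0045  0.0008]
525,22,61,6.4 [-0.0033, 0.0032, 0.0054] [-0.0007, -0.0002, -0.0003]
```

>>> {"api": "carry_out", "payload": {
  "increments": [
    [[-0.002,0.001,0,0,0,0],[-0.002,0.001,0.002,0,0,0],[-0.002,0.001,0.003,0,0,0],[-0.002,0.001,0.003,0,0,0]]
  ]
}}

```text
clock: 37.92
tcp_pos: [0.5255, 0.0215, 0.0642]
orientation: [-0.0, 0.667, 0.745, -0.0]
wrist_force: [0.5, 0.1, -2.0]
finger_gap: 0.0542
grip_force: 37.5
```

>>> {"api": "carry_out", "payload": {
  "increments": [
    [[0,0,0.003,0,0,0],[0,0,0.005,0,0,0],[0,0,0.006,0,0,0],[0,0,0.006,0,0,0]]
  ]
}}

```text
clock: 38.42
tcp_pos: [0.5254, 0.0213, 0.0611]
orientation: [-0.0, 0.668, 0.745, -0.0]
wrist_force: [-1.3, -0.2, 0.2]
finger_gap: 0.0538
grip_force: 37.7
```

>>> {"api": "carry_out", "payload": {
  "increments": [
    [[0,0,0.001,0,0,0],[0,0,0.001,0,0,0]]
  ]
}}

```text
clock: 38.67
tcp_pos: [0.5255, 0.0213, 0.0611]
orientation: [-0.0, 0.668, 0.745, -0.0]
wrist_force: [-2.8, 0.1, 5.0]
finger_gap: 0.0543
grip_force: 38.1
```

>>> {"api": "carry_out", "payload": {
  "increments": [
    [[0,0,0,0,0,0],[0,0,0,0,0,0],[0,0,0,0,0,0],[0,0,-0.05,0,0,0],[0,0,-0.15,0,0,0]]
  ],
  "jaw": 0
}}

```text
clock: 39.3
tcp_pos: [0.5237, 0.0215, 0.1341]
orientation: [-0.003, 0.668, 0.745, -0.002]
wrist_force: [0.5, -0.2, 0.4]
finger_gap: 0.0853
grip_force: 0.0
```

```bash
python3 p.py 598.7,277,125,6.4
```

```text
t 39.3 tcp [523.7  21.5 134.1] gap 85.3 F [ 0.5 -0.2  0.4] grip 0.0 yaw 6.23 tilt [-0.0063  0.0006]
598.7,277,125,6.4 [0.4916, 0.2048, 0.0176] [-0.001, -0.0002, -0.0005]
```

>>> {"api": "carry_out", "payload": {
  "increments": [
    [[0.491,0.202,0,0,0,0],[0.491,0.202,0,0,0,0],[0.491,0.202,0,0,0,0],[0.491,0.202,0,0,0,0],[0.491,0.202,0,0,0,0]]
  ]
}}

```text
clock: 39.92
tcp_pos: [0.5995, 0.2801, 0.1347]
orientation: [-0.001, 0.666, 0.746, -0.0]
wrist_force: [-0.4, -0.6, 1.1]
finger_gap: 0.0854
grip_force: 0.0
```

```bash
python3 p.py 598.7,277,43,6.4;python3 -c "
from m import *
for n in ('scene','top'): 
  o=measure(n); print(o['blue'],o['white'])"
```

```text
t 39.92 tcp [599.5 280.1 134.7] gap 85.4 F [-0.4 -0.6  1.1] grip 0.0 yaw 6.48 tilt [-0.0009  0.0006]
598.7,277,43,6.4 [-0.0061, -0.0022, 0.1833] [-0.0001, -0.0001, 0.0002]
{'n': 235, 'c': array([538.4, -81.4]), 's': array([50.6, 51.4]), 'a': 83.4, 'z': array([92.9, 96.2, 99.3]), 'mean': array([539.4, -82.4,  96.1])} {'n': 207, 'c': array([524.6,  15.7]), 's': array([52. , 52.5]), 'a': 18.0, 'z': array([93.1, 96.1, 98.8]), 'mean': array([524.6,  15.8,  96. ])}
{'n': 226, 'c': array([533.3, -79.6]), 's': array([47.4, 50.9]), 'a': 1.2, 'z': array([ 92.5,  96. , 100.2]), 'mean': array([532.8, -79.9,  96. ])} {'n': 265, 'c': array([526.7, -31.8]), 's': array([ 55.3, 150.3]), 'a': 6.8, 'z': array([90.8, 95.9, 99.8]), 'mean': array([520.3,  14.7,  95.9])}
```

>>> {"api": "carry_out", "payload": {
  "increments": [
    [[-0.003,-0.001,0.04,0,0,0],[-0.003,-0.001,0.09,0,0,0],[-0.003,-0.001,0.14,0,0,0],[-0.003,-0.001,0.175,0,0,0],[-0.003,-0.001,0.175,0,0,0]]
  ]
}}

```text
clock: 40.65
tcp_pos: [0.5975, 0.2731, 0.0465]
orientation: [-0.001, 0.668, 0.744, -0.002]
wrist_force: [-0.8, -0.3, 0.8]
finger_gap: 0.0858
grip_force: 0.0
```

```bash
python3 p.py 598.7,277,43,6.4
```

```text
t 40.65 tcp [597.5 273.1  46.5] gap 85.8 F [-0.8 -0.3  0.8] grip 0.0 yaw 6.15 tilt [-0.0044 -0.0013]
598.7,277,43,6.4 [0.0074, 0.0032, 0.0069] [-0.0007, 0.0001, -0.0007]
```

>>> {"api": "carry_out", "payload": {
  "increments": [
    [[0.005,0.001,0.003,0,0,0],[0.005,0.001,0.005,0,0,0],[0.005,0.001,0.005,0,0,0]]
  ]
}}

```text
clock: 41.02
tcp_pos: [0.5994, 0.2776, 0.0461]
orientation: [-0.0, 0.667, 0.745, 0.0]
wrist_force: [-0.2, -0.4, -0.5]
finger_gap: 0.0856
grip_force: 0.0
```

>>> {"api": "carry_out", "payload": {
  "increments": [
    [[0,0,0,0,0,0],[0,0,0,0,0,0],[0,0,0,0,0,0],[0,0,0,0,0,0],[0,0,0,0,0,0]]
  ],
  "jaw": 1
}}

```text
clock: 41.65
tcp_pos: [0.599, 0.2774, 0.0458]
orientation: [-0.0, 0.668, 0.745, -0.0]
wrist_force: [-3.0, -0.2, 4.7]
finger_gap: 0.0538
grip_force: 36.8
```

```bash
python3 p.py 513,120.5,92,6.4
```

```text
t 41.65 tcp [599.  277.4  45.8] gap 53.8 F [-3.  -0.2  4.7] grip 36.8 yaw 6.24 tilt [-0.001   0.0001]
513,120.5,92,6.4 [-0.2933, -0.2052, -0.0923] [-0.0002, -0.0, -0.0004]
```

>>> {"api": "carry_out", "payload": {
  "increments": [
    [[0,0,-0.04,0,0,0],[-0.02,-0.014,-0.09,0,0,0],[-0.09,-0.063,-0.092,0,0,0],[-0.17,-0.119,-0.092,0,0,0],[-0.25,-0.175,-0.092,0,0,0]]
  ]
}}

```text
clock: 42.28
tcp_pos: [0.5246, 0.1424, 0.0906]
orientation: [-0.001, 0.667, 0.745, -0.001]
wrist_force: [1.4, -0.3, -1.3]
finger_gap: 0.0537
grip_force: 37.8
```

>>> {"api": "carry_out", "payload": {
  "increments": [
    [[-0.042,-0.03,0,0,0,0],[-0.042,-0.03,0.02,0,0,0],[-0.042,-0.03,0.045,0,0,0],[-0.042,-0.03,0.053,0,0,0],[-0.042,-0.03,0.053,0,0,0]]
  ]
}}

```text
clock: 42.9
tcp_pos: [0.5127, 0.1217, 0.0641]
orientation: [-0.001, 0.667, 0.745, -0.001]
wrist_force: [0.1, -0.2, -2.4]
finger_gap: 0.0537
grip_force: 37.8
```

```bash
python3 p.py 513,121,61,6.4
```

```text
t 42.9 tcp [512.7 121.7  64.1] gap 53.7 F [ 0.1 -0.2 -2.4] grip 37.8 yaw 6.3 tilt [-0.0027 -0.0001]
513,121,61,6.4 [-0.0015, 0.0004, 0.0061] [-0.0004, -0.0, -0.0003]
```

>>> {"api": "carry_out", "payload": {
  "increments": [
    [[-0.001,0,0.003,0,0,0],[-0.001,0,0.005,0,0,0],[-0.001,0,0.006,0,0,0],[-0.001,0,0.006,0,0,0]]
  ]
}}

```text
clock: 43.4
tcp_pos: [0.5131, 0.1206, 0.0621]
orientation: [-0.0, 0.668, 0.745, -0.0]
wrist_force: [0.4, -0.3, -2.9]
finger_gap: 0.0538
grip_force: 37.8
```

>>> {"api": "carry_out", "payload": {
  "increments": [
    [[0,0,0.001,0,0,0],[0,0,0.003,0,0,0],[0,0,0.003,0,0,0]]
  ]
}}

```text
clock: 43.78
tcp_pos: [0.5132, 0.1206, 0.0608]
orientation: [-0.0, 0.668, 0.745, -0.0]
wrist_force: [-1.3, -0.5, 2.1]
finger_gap: 0.054
grip_force: 38.1
```

>>> {"api": "carry_out", "payload": {
  "increments": [
    [[0,0,0,0,0,0],[0,0,0,0,0,0],[0,0,0,0,0,0],[0,0,-0.05,0,0,0],[0,0,-0.15,0,0,0]]
  ],
  "jaw": 0
}}

```text
clock: 44.4
tcp_pos: [0.5113, 0.1204, 0.1342]
orientation: [-0.002, 0.668, 0.745, -0.002]
wrist_force: [0.0, 0.2, 0.1]
finger_gap: 0.0854
grip_force: 0.0
```

>>> {"api": "carry_out", "payload": {
  "increments": [
    [[0,0,-0.1,0,0,0],[0.1,0,-0.2,0,0,0],[0.2,0,-0.2,0,0,0],[0.3,0,-0.2,0,0,0],[0.4,0,-0.2,0,0,0]]
  ]
}}

```text
clock: 45.02
tcp_pos: [0.4914, 0.3211, 0.2359]
orientation: [-0.0, 0.668, 0.744, 0.0]
wrist_force: [0.9, -0.5, -0.1]
finger_gap: 0.0858
grip_force: 0.0
```

```bash
python3 - <<'E'
import q
from m import *
for n in("scene","top"):
    o=measure(n)
    for k in("green","white","blue"): print(n,k,o[k])
    c=env.read_camera(n); cv2.imwrite(f"pics/{n}8.png",c["frame"]); print(env.find_in(n,"flashlight"))
    # lid top centre: amber-free fit, white alone
    W=cloud(c); h=cv2.cvtColor(c["frame"],cv2.COLOR_BGR2HSV)
    print("w",rect(W,(h[...,1]<60)&(h[...,2]>120)&(abs(W[...,1]-.02)<.045)&(abs(W[...,0]-.52)<.06),(.085,.12)))
print(env.get_state()["tcp_pos"],env.get_state()["grip_force"])
im=np.hstack([cv2.imread("pics/scene8.png")[120:300,120:340],cv2.imread("pics/top8.png")[120:300,140:370]]); cv2.imwrite("pics/f.png",cv2.resize(im,None,fx=1.75,fy=2.5))
E
```

```text
scene handle {'n': 331, 'c': array([ 582.2, -287. ]), 's': array([27.9, 92.2]), 'a': 86.6, 'z': array([37.2, 50.2, 54.5]), 'mean': array([ 587.9, -287.5,   48.6])} 
 >44mm {'n': 441, 'c': array([ 538.7, -292.6]), 's': array([182.2,  60.4]), 'a': 4.4, 'z': array([45.3, 50.2, 54.5]), 'mean': array([ 551. , -285.5,   49.9])}
top handle {'n': 248, 'c': array([ 578.7, -285.5]), 's': array([26.5, 91.6]), 'a': 86.1, 'z': array([43.1, 50. , 55.3]), 'mean': array([ 578.7, -284.5,   49.5])} 
 >44mm {'n': 363, 'c': array([ 533.8, -280.2]), 's': array([ 54. , 181.9]), 'a': 85.6, 'z': array([45.1, 50. , 55.1]), 'mean': array([ 537.3, -282.9,   50. ])}
scene green {'n': 202, 'c': array([515.7, 118.3]), 's': array([52. , 52.9]), 'a': 58.4, 'z': array([92.3, 96. , 98.7]), 'mean': array([516.3, 116.9,  95.9])}
scene white {'n': 205, 'c': array([523.3,  17.1]), 's': array([52.2, 52.2]), 'a': 9.2, 'z': array([93.4, 96.2, 98.7]), 'mean': array([524.6,  15.9,  96.2])}
scene blue {'n': 236, 'c': array([538.7, -82. ]), 's': array([51.3, 52.7]), 'a': 80.4, 'z': array([92.6, 96.2, 99.3]), 'mean': array([539.
[... 291 characters left out ...]
n': 249, 'c': array([510.6, 118.5]), 's': array([52.7, 51.1]), 'a': 31.7, 'z': array([92.1, 96.3, 99.4]), 'mean': array([510.8, 118.5,  96. ])}
top white {'n': 268, 'c': array([519.5,  17.8]), 's': array([ 53.3, 251.8]), 'a': 6.9, 'z': array([91.3, 95.8, 99.9]), 'mean': array([519.7,  15.9,  95.7])}
top blue {'n': 224, 'c': array([533.2, -79.2]), 's': array([48.6, 50.4]), 'a': 3.4, 'z': array([ 92.2,  96.3, 100.4]), 'mean': array([532.7, -79.9,  96.2])}
[{'position': [0.7797, 0.0015, 0.0272], 'score': 0.88}]
w {'n': 263, 'c': array([519.7,  16.4]), 's': array([51.2, 52.1]), 'a': 89.5, 'z': array([91.5, 95.8, 99.8]), 'mean': array([519.6,  16.5,  95.6])}
[0.49182757 0.31826008 0.23555126] 0.0
```

View pics/f.png

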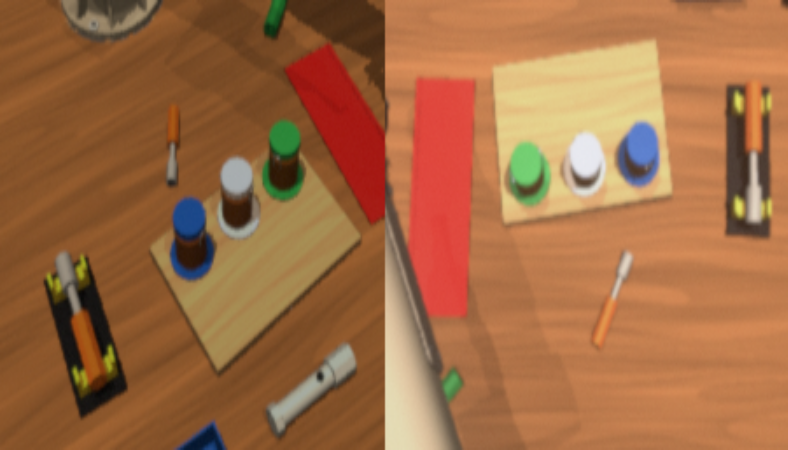

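The picture shows the three jars upright on their own coasters (left half: green (285,160), white (238,200), blue (190,240)). The driver lies in both saddles. All jar offsets are under about 4 mm, so I am handing in.

```bash
python3 -c "
from workcell import env
print(abs(env.get_state()['qvel']).max()); print(env.hand_in())"
```

```text
0.0045123857200630455
the job is handed in; nothing more can be done
None
```

I handed in the job: all three jars are back upright on their own coasters (within about 4 mm by camera), the nut driver lies in both cradle saddles, and the flashlight wasn't touched; the hand-in returned no verdict.

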